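# Set out the lathe tooling round the next blank

### The job

Set out the lathe tooling for the next job. Stand the four-prong drive centre, prongs up, in the middle of the black rubber pad to the left of the wooden blank (left as the robot sees it) and the cone-tipped live centre, point up, in the middle of the black rubber pad to the right of the blank. Park the spacers as one stack on the notched steel hub: the wide spacer first and the narrow one on top of it, each with its lugs dropped fully into the notches below.

Things in the scene. Friction and masses are not known exactly. Their poses are not given: they have to be found in the camera images.
- wide_spacer: Loose solid aluminium disc, 66 mm across, 0.2 kg, standing on four lugs. From below: lugs 0-5 mm high, 8 mm wide, at radius 16-31 mm, at its own +-x and +-y; plain round body 5-23 mm (grip here); raised sectors 23-29 mm, at radius 16-33 mm, leaving four notches 15 mm wide, 6 mm deep, at its +-x, +-y. Any yaw; a quarter turn makes no difference. Origin: centre, at the lug tips; z up.
- narrow_spacer: Loose solid aluminium disc, 51 mm across, 0.11 kg, standing on four lugs. From below: lugs 0-5 mm high, 8 mm wide, at radius 13-24.5 mm, at its own +-x and +-y; plain round body 5-25 mm (grip here) with a flat top, no notches. Any yaw; a quarter turn makes no difference. Origin: centre, at the lug tips; z up.
- drive: Loose four-prong drive centre: upright steel cylinder 36 mm across and 40 mm high, with four small prongs in a cross on top (to 49 mm) and a point in the middle (to 54 mm); about 0.22 kg. It starts standing prongs up on the bench. Origin: centre of its flat underside; z up.
- live_centre: Loose live centre: upright steel cylinder 40 mm across and 34 mm high that carries a smooth cone with its point up, 62 mm high in all; about 0.25 kg. It starts standing point up on the bench. Origin: centre of its flat underside; z up.
- hub: Fixed dark steel parking hub: flange 80 mm across, 5 mm high; round body 66 mm across to 18 mm; raised sectors 18-24 mm, at radius 16-33 mm, leaving four notches 15 mm wide, 6 mm deep, at its own +-x, +-y. A spacer fully home rests with its round body on the sector tops. Any yaw; a quarter turn makes no difference. Origin: centre of the underside on the bench; z up.
- blank: Fixed wooden turning blank 160 mm long on two low supports, top 56 mm above the bench: 44 mm square over its left half, turned round over its right half. Origin: under its middle, on the bench; its length runs along its own y, +y being the left (square) end as seen from the robot; its yaw is within 0.25 rad of zero.
- pad_left: Fixed round black rubber pad to the left (+y side) of the blank, 70 mm across, 4 mm thick, its centre 126 to 140 mm from the blank's middle. Origin: centre of the underside, on the bench.
- pad_right: Fixed round black rubber pad to the right (-y side) of the blank, otherwise like pad_left. Origin: centre of the underside, on the bench.
There are look-alikes about, which are no part of the job. Leave any red, turquoise or yellow look-alike of the live_centre alone.

How it is judged:
By the outcome, as a careful person would: the job done as asked, in the order asked, and still so for the second after the job is handed in, with the robot touching nothing.
It also fails if it takes over 102 s, if anything falls off the work surface, if the arm or the gripper's body presses on something with over 40 N, if the wrist force passes 120 N, or if a joint passes its speed limit or range.

### The arm

A 6-joint arm with a two-finger parallel gripper is mounted at the origin on the work surface. World frame = base frame: x ahead of the robot, y to its left, z up, the work surface at z = 0. Lengths are in m, angles in degrees, forces in N, time in s.
With the tool pointing down it reaches from about 0.35 to 0.775 m from the base axis. Payload 7.3 kg.
Tool frame: the origin (TCP) lies midway between the tips of the shut fingers; the grasp point (between the pads) lies 19 mm behind it (env.grasp_offset is the distance from the TCP to the grasp point, in m); z points along the fingers, y is the line along which they close (so a half turn about z gives the same grasp; the last joint's range is limited). The gripper opens to 92 mm and grips with 3 to 60 N. Pads are 19 mm wide; open, the fingers measure 130 mm over their backs; the gripper's body (75 mm by 190 mm) begins 47 mm behind the grasp point.
Start: joints at [-75.287, 19.595, 87.324, -0, 73.075, -8.365], TCP at [0.206, -0.483, 0.201] pointing down, gripper open.
Joint ranges: [-145.02, 145.02], [-44.19, 115.74], [2.07, 154.8], [-57.11, 237.11], [16.16, 152.29], [-177.93, 177.93]. Speed limits (degrees/s): [147.25, 147.25, 180, 180, 180, 180].

### API

Orientations are given as a 3x3 rotation matrix whose columns are the frame's x, y, z axes.
In Python, from bench import env gives the robot as it stands.
- The arm moves only by the tool play_rows, never from a script. Its argument "commands" is a list of rows, each a list of 2 entries, a list of its own where there are three numbers: the shift along the world's x, y, z in cm, then the turn about the world's z in degrees. In form: [[[dx, dy, dz], spin], ...]. A call has 1 to 5 rows; each row is the pose to reach, as a shift and turn from the pose commanded when the call began; what a row does not reach only later rows make up. A row lasts 1/12 s, in which the tool goes at most 41.7 mm and 7.16 degrees, less where a joint would pass 70% of its speed; a pose out of reach is approached as far as the arm can. A call with a gripper value outside its range is refused whole. "gripper" is the finger opening in cm, from 0 to 9.18, set as the call begins (left out, the last holds). The fingers move at their own pace and stop on an object; "force" is the grip in N (left out, the last holds). Time passes only in rows, so rows that repeat a pose let the fingers close. It gives the time, the measured TCP pose, the force, the opening and the grip force at its end, in the units of the state.
- env.read_state(): the state, without advancing time (a new reading comes with each control period).
- env.snapshot(name): name is "scene" or "top" or "wrist"; returns the picture (384x512x3 uint8, red, green, blue); there is no depth.
- env.camera_info(name): a dict with "mtx" (3x3 intrinsics, pixels), "distortion" ([k1, k2, p1, p2, k3] as OpenCV has them; the pictures are not rectified), "R" (3x3) and "t" (3): a world point X has camera coordinates R X + t. Camera axes: x right, y down, z forward; pixel columns grow to the right and rows downward; lengths in m; the calibration is good to about 2 mm. A picture is of the moment at which its call begins: read the wrist's pose just before it. camera_info takes no time and is no camera call; for the wrist camera it gives the pose at the moment of the call.
- env.finish_job(): hands the job in; it is judged then, once.
Trained networks look in the newest picture that a camera, given by its name, has taken for a name from the list of things; names that differ only in an ending like _2 or _b are one class to them, and where a whole thing is asked for, a point or a joint stands for the part that bears it (a point fixed in the world has none). Each returns a list of dicts, best first, with "confidence" (0 to 1); they miss things now and then, are a little off and sometimes report something else, mostly with a low value. They report only what shows in the picture. A call takes as long as a camera call. They do not tell look-alikes from the thing itself.
- env.boxes_of(target, camera): "rect" ([centre column, centre row, width, height] in pixels, round what is visible of it).
- env.place_of(target, camera): "at" ([column, row] in pixels: a listed point, or the origin of a listed thing).
The state is a dict: "clock": time; "joints": joint angles; "joint_vel": joint speeds; "effort": joint torques, N m; "tool_pos": TCP position; "tool_rot": TCP orientation; "force": force on the tool from outside, world axes, zero at the start; "torque": the same for the moment, N m; "finger_gap": opening from 0.0 (shut) to 1.0 (fully open); "gripper_force": force on a finger pad.
Only numpy, scipy, OpenCV 4.12 (cv2) and the standard library are available. Lean on these libraries where they do the work, as an engineer would, in place of code of your own. Each camera call takes 0.05 s, during which the arm holds its last target. There are 200 camera calls.

## Working session

There is one attempt and no reset: what is moved stays moved. The work goes in short steps, Python scripts to look and compute and a tool call to move; the robot and the scene stay as the last step left them, time stands still between calls to the robot, and variables do not carry over. Pictures are saved under pics/ and viewed, at most 14 in all, crops included, and the job is handed in when it is done.

Besides the shell and the picture viewer there is one more tool, called after ">>>" in YAML: its name, and indented under it one key for each argument. play_rows: Moves the arm, as the interface text tells. Its arguments: {"type":"object","properties":{"commands":{"type":"array","items":{"type":"array"}},"gripper":{"type":"number"},"force":{"type":"number"}},"required":["commands"]}

```bash
ls; mkdir -p pics
cat > h.py <<'E'
import numpy as np, cv2
from bench import env
def ray(cam,uv,z,info=None):
    c=info or env.camera_info(cam); K=np.array(c["mtx"]);D=np.array(c["distortion"]);R=np.array(c["R"]);t=np.array(c["t"])
    p=cv2.undistortPoints(np.array([[uv]],float),K,D)[0,0]
    d=R.T@np.array([p[0],p[1],1]); o=-R.T@t
    return o+d*(z-o[2])/d[2]
def proj(cam,X,info=None):
    c=info or env.camera_info(cam)
    return cv2.projectPoints(np.array(X,float).reshape(-1,3),cv2.Rodrigues(np.array(c["R"]))[0],np.array(c["t"],float),np.array(c["mtx"]),np.array(c["distortion"],float))[0][:,0]
def snap(cam,name):
    im=env.snapshot(cam); cv2.imwrite(f"pics/{name}.png",im[:,:,::-1]); return im
E
python3 - <<'E'
from h import *
for cam in ["top","scene"]:
    snap(cam,cam+"0")
    for n in ["wide_spacer","narrow_spacer","drive","live_centre","hub","blank","pad_left","pad_right"]:
        for r in env.place_of(n,cam)[:5]:
            print(cam,n,np.round(r["at"],1),round(r["confidence"],2),np.round(ray(cam,r["at"],0),3))
c=env.camera_info("top");print(-np.array(c["R"]).T@c["t"], c["R"])
c=env.camera_info("scene");print(-np.array(c["R"]).T@c["t"])
print(env.read_state()["clock"])
E
```

```text
pics
top wide_spacer [197.6 225.7] 0.55 [0.44  0.149 0.   ]
top narrow_spacer [416.6 190.3] 0.61 [ 0.543 -0.394  0.   ]
top narrow_spacer [196.7 225.7] 0.49 [0.44  0.151 0.   ]
top drive [143.3 253.6] 0.72 [0.368 0.278 0.   ]
top live_centre [345.3 199.7] 0.79 [ 0.514 -0.213  0.   ]
top live_centre [321.4 274.1] 0.75 [ 0.331 -0.155  0.   ]
top live_centre [325.1 236. ] 0.63 [ 0.423 -0.164  0.   ]
top hub [105.7 185.9] 0.89 [0.532 0.382 0.   ]
top blank [244.4 159.2] 0.85 [0.61 0.04 0.  ]
top blank [195.8 151.9] 0.61 [0.625 0.162 0.   ]
top pad_left [193.7 152.1] 0.86 [0.624 0.167 0.   ]
top pad_right [302.  158.7] 0.95 [ 0.615 -0.104  0.   ]
scene wide_spacer [325.  218.2] 0.61 [0.437 0.157 0.   ]
scene narrow_spacer [322.3 215.5] 0.16 [0.434 0.147 0.   ]
scene drive [387.7 226.2] 0.91 [0.361 0.277 0.   ]
scene live_centre [220.7 177.8] 0.87 [ 0.503 -0.129  0.   ]
scene live_centre [190.3 169. ] 0.75 [ 0.534 -0.216  0.   ]
scene live_centre [233.2 163.7] 0.67 [ 0.44  -0.147  0.   ]
scene live_centre [260.5 142.1] 0.64 [ 0.318 -0.16   0.   ]
scene hub [385.1 297.1] 0.73 [0.528 0.367 0.   ]
scene blank [231.4 232.3] 0.92 [0.614 0.028 0.   ]
scene pad_left [275.1 270.5] 0.64 [0.626 0.169 0.   ]
scene pad_right [194.7 205.9] 0.75 [ 0.616 -0.099  0.   ]
scene pad_right [154.7 146. ] 0.18 [ 0.536 -0.373  0.   ]
[0.3438066  0.0166578  1.14864787] [[ 0.02609328 -0.99953753  0.01561635]
 [-0.98834047 -0.02813885 -0.14963729]
 [ 0.15000751 -0.01152975 -0.98861763]]
[0.99246309 0.48305649 0.67017071]
0.9
```

Run:
```python
import cv2
a=cv2.imread("pics/top0.png")[110:310,60:460];cv2.imwrite("pics/top0c.png",cv2.resize(a,(800,400),interpolation=cv2.INTER_CUBIC))
a=cv2.imread("pics/scene0.png");cv2.imwrite("pics/scene0c.png",cv2.resize(a,(800,600),interpolation=cv2.INTER_CUBIC))
```

```text
(no output)
```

View pics/top0c.png

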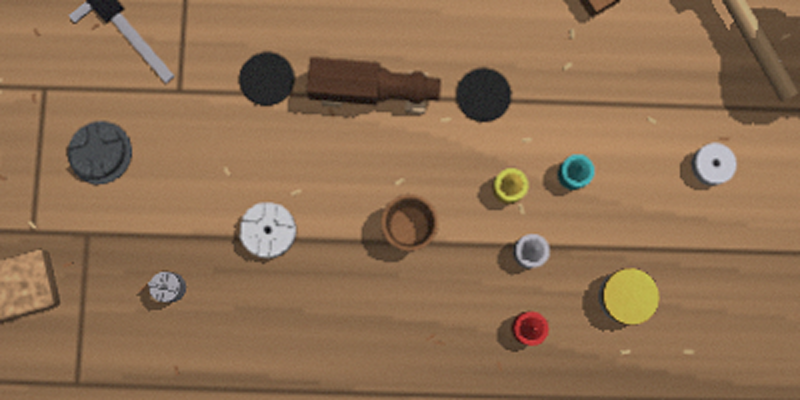

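View pics/scene0c.png

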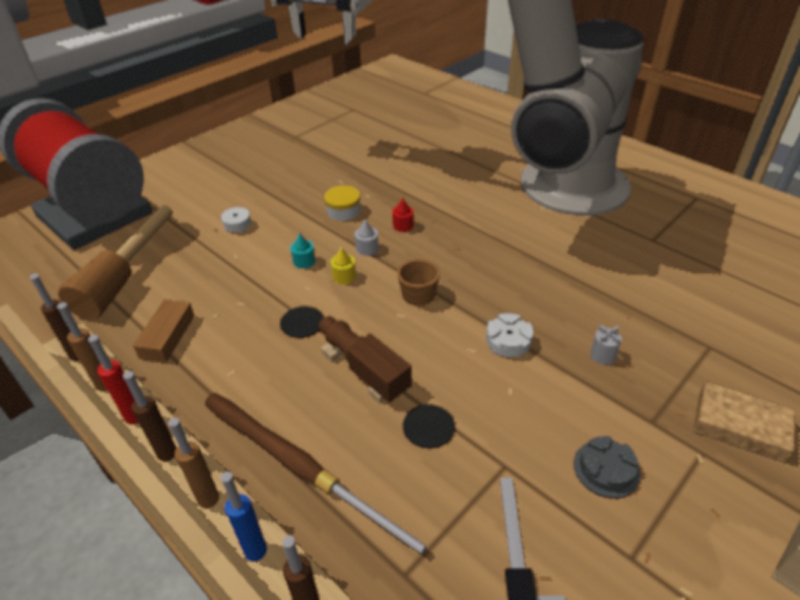

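The top picture shows these at native pixels: hub (108,186), wide spacer (194,225), drive (142,254), pads (193,150) and (302,158), grey live centre (326,235), and narrow spacer (417,191). The other live centres are the red, turquoise and yellow look-alikes. I'll start moving over the work, looking with the wrist camera on the way.

>>> play_rows:
  commands:
    - [[3,2.5,1],0]
    - [[6.5,5,2],0]
    - [[10,7.5,3],0]
    - [[13.5,9.5,4],0]
    - [[16,11,5],0]
  gripper: 9

```text
clock: 1.32
tool_pos: [0.3675, -0.3712, 0.2516]
tool_rot: [[0.92, 0.392, 0.0], [0.392, -0.92, 0.0], [0.0, -0.0, -1.0]]
force: [1.0, -0.7, 0.4]
finger_gap: 0.979
gripper_force: 0.0
```

>>> play_rows:
  commands:
    - [[1,4,0],0]
    - [[1,8,0],0]
    - [[1,12,0],0]
    - [[1,16,0],0]
    - [[1,19,0],0]

```text
clock: 1.73
tool_pos: [0.3753, -0.1802, 0.2511]
tool_rot: [[0.92, 0.393, 0.0], [0.393, -0.92, 0.001], [0.0, -0.0, -1.0]]
force: [-0.2, 0.7, 0.2]
finger_gap: 0.979
gripper_force: 0.0
```

```bash
cat >> h.py <<'E'
def look(names,name=None,zs=(0,)):
    s=env.read_state(); im=env.snapshot("wrist"); info=env.camera_info("wrist")
    if name: cv2.imwrite(f"pics/{name}.png",im[:,:,::-1])
    print("tcp",np.round(s["tool_pos"],4),"yaw_y",round(np.degrees(np.arctan2(s["tool_rot"][1][1],s["tool_rot"][0][1])),2),"clk",s["clock"])
    for n in names:
        for r in env.place_of(n,"wrist")[:4]:
            print(n,np.round(r["at"],1),round(r["confidence"],2),[np.round(ray("wrist",r["at"],z,info)[:2],4).tolist() for z in zs])
    return im,info
E
python3 - <<'E'
from h import *
im,info=look(["live_centre","narrow_spacer","pad_right"],"w1")
R=np.array(info["R"]);print(-R.T@np.array(info["t"]),R.round(3),info["mtx"])
print(env.read_state())
E
```

```text
tcp [ 0.3753 -0.1802  0.2511] yaw_y -66.88 clk 1.7333
live_centre [235.6 181.8] 0.91 [[0.3325, -0.1607]]
live_centre [311.4  83.5] 0.91 [[0.5238, -0.2092]]
live_centre [259.8  76.4] 0.72 [[0.5015, -0.1317]]
live_centre [252.5 132.4] 0.7 [[0.419, -0.1548]]
narrow_spacer [407.9 121.7] 0.96 [[0.5356, -0.3791]]
[ 0.44044172 -0.14876655  0.43532935] [[ 0.394 -0.919 -0.003]
 [-0.886 -0.38   0.265]
 [-0.245 -0.102 -0.964]] [[264.66477575   0.         253.57280572]
 [  0.         264.66477575 190.86491418]
 [  0.           0.           1.        ]]
{'clock': 1.9333, 'joints': array([-3.64173936e+01,  5.82484782e+00,  9.72586722e+01, -2.25472202e-02,
        7.68359743e+01,  3.04000406e+01]), 'joint_vel': array([-1.8534032 ,  1.34871581, -1.1107192 , -0.20936631, -0.16810942,
       -0.20341996]), 'effort': array([  1.06491029, -31.6379571 , -24.62087989,   0.19207764,
         0.09997722,   0.0721243 ]), 'tool_pos': array([ 0.37607603, -0.18266652,  0.25148235]), 'tool_rot': array([[ 9.19219817e-01,  3.93743713e-01,  9.03226811e-04],
       [ 3.93744565e-01, -9.19219186e-01, -1.14251177e-03],
       [ 3.80406587e-04,  1.40586011e-03, -9.99998939e-01]]), 'force': array([ 0.38350066, -0.65211407,  1.12438301]), 'torque': array([ 0.05628255, -0.03411698, -0.00916922]), 'gripper_force': 0.0, 'finger_gap': 0.9808593092152378}
```

View pics/w1.png

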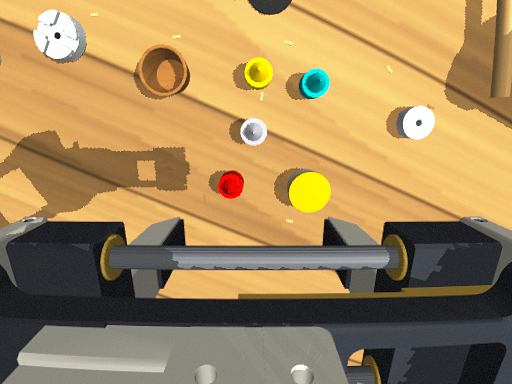

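Wrist view: grey live centre at (253,132), narrow spacer at (416,122), red, yellow and turquoise look-alikes around them. Next is the drive.

>>> play_rows:
  commands:
    - [[1,4,-1],7]
    - [[2,8,-2],14]
    - [[3,12,-3],21]
    - [[4,16,-4],28]
    - [[4,20,-6],35]

```text
clock: 2.35
tool_pos: [0.4185, 0.0121, 0.1942]
tool_rot: [[0.526, 0.851, 0.004], [0.851, -0.526, -0.001], [0.002, 0.004, -1.0]]
force: [0.8, 0.3, -0.3]
finger_gap: 0.978
gripper_force: 0.0
```

>>> play_rows:
  commands:
    - [[-1,4,-1],7]
    - [[-2,8,-2],14]
    - [[-3,11,-3],21]
    - [[-4,14,-4],28]
    - [[-4,15.5,-5],32]

```text
clock: 2.77
tool_pos: [0.3748, 0.1684, 0.1429]
tool_rot: [[-0.008, 1.0, -0.001], [1.0, 0.008, 0.0], [0.0, -0.001, -1.0]]
force: [-0.3, -1.0, -0.3]
finger_gap: 0.98
gripper_force: 0.0
```

>>> play_rows:
  commands:
    - [[0,0,0],0]
    - [[0,0,0],0]

```text
clock: 2.93
tool_pos: [0.3763, 0.1663, 0.1432]
tool_rot: [[-0.001, 1.0, -0.001], [1.0, 0.001, -0.001], [-0.001, -0.001, -1.0]]
force: [-0.2, -0.6, -0.4]
finger_gap: 0.983
gripper_force: 0.0
```

```bash
sed -i 's/s=env.read_state(); im=env.snapshot("wrist"); info=env.camera_info("wrist")/s=env.read_state(); info=env.camera_info("wrist"); im=env.snapshot("wrist")/' h.py
python3 - <<'E'
from h import *
im,info=look(["drive","wide_spacer","hub"],"w2")
print(env.boxes_of("drive","wrist")[:2], env.boxes_of("hub","wrist")[:1])
E
```

```text
tcp [0.3763 0.1663 0.1432] yaw_y 0.03 clk 2.9333
drive [247.4  85.5] 0.86 [[0.3686, 0.2744]]
wide_spacer [306.9 181.6] 0.83 [[0.4436, 0.1594]]
[{'rect': [245.6, 83.0, 36.8, 39.5], 'confidence': 0.97}, {'rect': [395.4, 15.3, 69.9, 30.7], 'confidence': 0.35}] [{'rect': [396.3, 15.8, 72.0, 28.9], 'confidence': 0.61}]
```

View pics/w2.png

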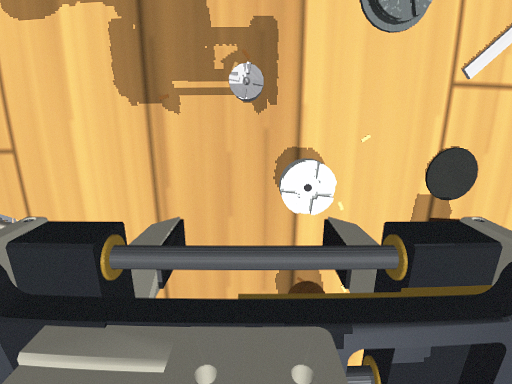

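Wrist view: drive at (247,82), wide spacer at (307,187) with its notches nearly aligned to the axes. I'll go for the drive now.

>>> play_rows:
  commands:
    - [[-0.3,4,0],0]
    - [[-0.6,8,0],0]
    - [[-0.8,11,-1],0]
    - [[-0.8,11,-4],0]
    - [[-0.8,11,-7],0]

```text
clock: 3.65
tool_pos: [0.369, 0.2784, 0.074]
tool_rot: [[-0.003, 1.0, 0.004], [1.0, 0.003, 0.002], [0.002, 0.004, -1.0]]
force: [-0.5, -1.0, -1.0]
finger_gap: 0.981
gripper_force: 0.0
```

>>> play_rows:
  commands:
    - [[0,0,-3],0]
    - [[0,0,-5.5],0]
    - [[0,0,-6.5],0]
    - [[0,0,-6.7],0]
    - [[0,0,-6.7],0]

```text
clock: 4.07
tool_pos: [0.3679, 0.2762, 0.0064]
tool_rot: [[-0.0, 1.0, -0.001], [1.0, 0.0, -0.0], [-0.0, -0.001, -1.0]]
force: [0.1, 0.1, 0.3]
finger_gap: 0.981
gripper_force: 0.0
```

>>> play_rows:
  commands:
    - [[0,0,0],0]
    - [[0,0,0],0]
    - [[0,0,0],0]
    - [[0,0,0],0]
    - [[0,0,0],0]
  gripper: 3
  force: 25

```text
clock: 4.48
tool_pos: [0.3681, 0.2768, 0.0072]
tool_rot: [[-0.001, 1.0, 0.001], [1.0, 0.001, 0.001], [0.001, 0.001, -1.0]]
force: [0.4, 0.2, -0.2]
finger_gap: 0.666
gripper_force: 0.0
```

>>> play_rows:
  commands:
    - [[0,0,0],0]
    - [[0,0,0],0]
    - [[0,0,0],0]
    - [[0,0,0],0]
    - [[0,0,0],0]

```text
clock: 4.9
tool_pos: [0.3678, 0.2767, 0.0067]
tool_rot: [[-0.001, 1.0, 0.0], [1.0, 0.001, 0.0], [0.0, 0.0, -1.0]]
force: [0.6, -0.3, 1.2]
finger_gap: 0.382
gripper_force: 25.0
```

>>> play_rows:
  commands:
    - [[0,0,3],0]
    - [[0,0,7],0]
    - [[0,-3,11],0]
    - [[2,-6,14],0]
    - [[5,-9,15],0]

```text
clock: 5.32
tool_pos: [0.4086, 0.1959, 0.1553]
tool_rot: [[-0.005, 1.0, 0.002], [1.0, 0.005, 0.001], [0.001, 0.002, -1.0]]
force: [1.5, 0.7, -2.0]
finger_gap: 0.382
gripper_force: 25.0
```

>>> play_rows:
  commands:
    - [[4,-2,0],0]
    - [[8,-4,0],0]
    - [[12,-6,0],0]
    - [[16,-8,0],0]
    - [[19,-9,0],0]

```text
clock: 5.73
tool_pos: [0.5983, 0.1048, 0.1515]
tool_rot: [[-0.001, 1.0, -0.002], [1.0, 0.001, -0.0], [-0.0, -0.002, -1.0]]
force: [0.3, 0.5, -1.2]
finger_gap: 0.382
gripper_force: 25.0
```

>>> play_rows:
  commands:
    - [[0,0,0],0]
    - [[0,0,0],0]

```text
clock: 5.9
tool_pos: [0.598, 0.1053, 0.1501]
tool_rot: [[0.001, 1.0, -0.003], [1.0, -0.001, -0.0], [-0.0, -0.003, -1.0]]
force: [0.1, 0.2, -2.6]
finger_gap: 0.384
gripper_force: 25.0
```

```bash
cat >> h.py <<'E'
def pad(im,info,guess,cam="wrist",z=0.004):
    """centre of dark disc near guess (world xy)"""
    g=cv2.cvtColor(im,cv2.COLOR_RGB2GRAY); hsv=cv2.cvtColor(im,cv2.COLOR_RGB2HSV)
    m=((g<60)&(hsv[...,1]<90)).astype(np.uint8)
    n,l,s,c=cv2.connectedComponentsWithStats(m)
    for i in range(1,n):
        if s[i,4]<100: continue
        cs,_=cv2.findContours((l==i).astype(np.uint8),cv2.RETR_EXTERNAL,cv2.CHAIN_APPROX_NONE)
        P=np.array([ray(cam,p[0].astype(float),z,info)[:2] for p in max(cs,key=len)],np.float32)
        (cx,cy),r=cv2.minEnclosingCircle(P); 
        if np.hypot(cx-guess[0],cy-guess[1])<0.04: print("pad",np.round([cx,cy,r],4),"bbox",s[i].tolist(),"mid",((P.max(0)+P.min(0))/2).round(4))
E
python3 - <<'E'
from h import *
im,info=look(["pad_left","hub","blank"],"w3")
pad(im,info,(.625,.167))
im=env.snapshot("top");i=env.camera_info("top");pad(im,i,(.625,.167),"top");pad(im,i,(.615,-.104),"top")
E
```

```text
tcp [0.598  0.1053 0.1501] yaw_y -0.06 clk 5.9
pad_left [282.7 122.8] 0.64 [[0.633, 0.171]]
hub [269.7 223. ] 0.67 [[0.619, 0.0391]]
hub [132.5 133.1] 0.4 [[0.4456, 0.1596]]
blank [269.2 224.8] 0.84 [[0.6183, 0.0365]]
pad [ 0.6187 -0.102   0.0341] bbox [288, 144, 27, 27, 552] mid [ 0.6187 -0.1015]
```

View pics/w3.png

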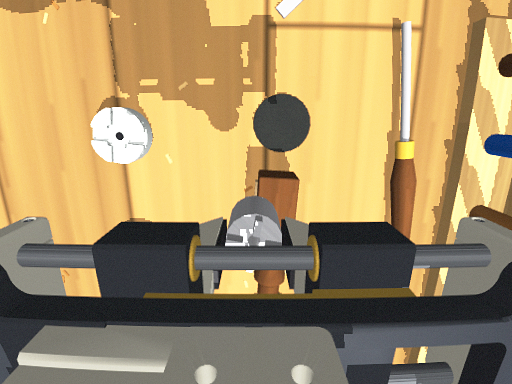

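Wrist view: pad_left at (282,123), blank below it, drive upright between the fingers. I'll fit the pad circle in both cameras to settle an 8 mm disagreement.

Run:
```python
from h import *
im=cv2.imread("pics/top0.png")[:,:,::-1].copy(); i=env.camera_info("top")
pad(im,i,(.625,.167),"top");pad(im,i,(.615,-.104),"top")
im=cv2.imread("pics/w3.png")[:,:,::-1].copy(); info=env.camera_info("wrist")
print(im[123,283],im[100,283],im[123,240],im[85,283])
g=im.max(2); m=(g<75).astype(np.uint8)
# radial edge scan
P=[]
for a in np.linspace(0,2*np.pi,72,endpoint=False):
    r=np.arange(15,40,.5); x=282+r*np.cos(a); y=123+r*np.sin(a)
    v=cv2.remap(g.astype(np.float32),x.astype(np.float32)[None],y.astype(np.float32)[None],1)[0]
    k=np.argmax(v>75)
    if k: P.append(ray("wrist",(x[k],y[k]),0.004,info)[:2])
P=np.array(P); 
for _ in range(3):
    A=np.c_[2*P,np.ones(len(P))];s=np.linalg.lstsq(A,(P**2).sum(1),rcond=None)[0];r=np.sqrt(s[2]+s[0]**2+s[1]**2)
    e=abs(np.hypot(*(P-s[:2]).T)-r);P=P[e<max(.002,2*np.median(e))]
print(s[:2],r,len(P))
```

```text
pad [0.6305 0.1692 0.0345] bbox [180, 136, 27, 27, 563] mid [0.6313 0.1691]
pad [ 0.6179 -0.1028  0.0344] bbox [288, 144, 28, 27, 557] mid [ 0.6188 -0.1028]
[65 68 67] [60 72 63] [252 220 125] [252 220 126]
[0.62940043 0.17295875] 0.0340128594405323 62
```

Run:
```python
from h import *
im,info=look(["drive"],None,(0.1434,))
b=env.boxes_of("drive","wrist")[:1];print(b)
print(proj("wrist",[[.598,.1053+.018,.1434],[.598,.1053-0.018,.1834],[.598,.1053,.1974]],info))
a=cv2.imread("pics/w3.png")[180:300,190:330];cv2.imwrite("pics/w3c.png",cv2.resize(a,None,fx=4,fy=4,interpolation=cv2.INTER_CUBIC))
```

```text
tcp [0.5963 0.1075 0.1525] yaw_y 0.16 clk 6.15
drive [255.5 215.3] 0.69 [[0.5974, 0.1058]]
[{'rect': [254.1, 232.8, 55.5, 79.7], 'confidence': 0.59}]
[[256.32061205 193.70962554]
 [256.61755564 263.7446197 ]
 [257.03599606 249.13274369]]
```

View pics/w3c.png

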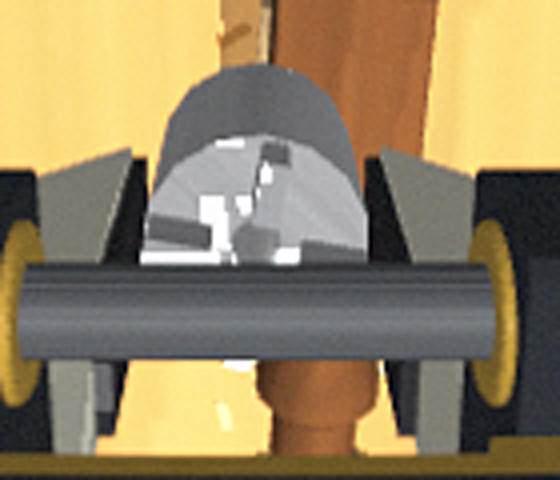

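Drive is upright in the grip, bottom edge near row 196, so about 1.5 mm toward −y. Placing it now.

>>> play_rows:
  commands:
    - [[1.6,3.3,0],0]
    - [[3.3,6.6,0],0]
    - [[3.3,6.6,-4],0]
    - [[3.3,6.6,-8],0]
    - [[3.3,6.6,-11],0]

```text
clock: 6.72
tool_pos: [0.6292, 0.1736, 0.0398]
tool_rot: [[-0.003, 1.0, -0.001], [1.0, 0.003, -0.0], [-0.0, -0.001, -1.0]]
force: [0.1, -0.6, -2.3]
finger_gap: 0.379
gripper_force: 25.0
```

>>> play_rows:
  commands:
    - [[0,0,-1],0]
    - [[0,0,-2],0]
    - [[0,0,-2.3],0]
    - [[0,0,-2.5],0]
    - [[0,0,-2.5],0]

```text
clock: 7.13
tool_pos: [0.6316, 0.1727, 0.0189]
tool_rot: [[-0.001, 1.0, 0.003], [1.0, 0.001, 0.0], [0.0, 0.003, -1.0]]
force: [0.7, 0.2, -2.7]
finger_gap: 0.383
gripper_force: 25.0
```

>>> play_rows:
  commands:
    - [[0,0,-0.3],0]
    - [[0,0,-0.5],0]
    - [[0,0,-0.6],0]
    - [[0,0,-0.6],0]

```text
clock: 7.47
tool_pos: [0.6304, 0.1726, 0.0113]
tool_rot: [[-0.001, 1.0, 0.0], [1.0, 0.001, -0.0], [-0.0, 0.0, -1.0]]
force: [-0.2, 0.4, -2.3]
finger_gap: 0.379
gripper_force: 25.0
```

>>> play_rows:
  commands:
    - [[0,0,-0.1],0]
    - [[0,0,-0.15],0]
    - [[0,0,-0.15],0]

```text
clock: 7.72
tool_pos: [0.6307, 0.1726, 0.0107]
tool_rot: [[-0.001, 1.0, 0.001], [1.0, 0.001, 0.0], [0.0, 0.001, -1.0]]
force: [-2.6, -0.8, 5.7]
finger_gap: 0.378
gripper_force: 25.0
```

Contact made; release and retreat to look.

>>> play_rows:
  commands:
    - [[0,0,0],0]
    - [[0,0,0],0]
    - [[0,0,0],0]
    - [[0,0,0],0]
    - [[0,0,0],0]
  gripper: 7

```text
clock: 8.13
tool_pos: [0.6304, 0.1726, 0.0095]
tool_rot: [[-0.001, 1.0, 0.0], [1.0, 0.001, -0.0], [-0.0, 0.0, -1.0]]
force: [-0.9, -0.3, 0.5]
finger_gap: 0.691
gripper_force: 0.0
```

>>> play_rows:
  commands:
    - [[0,0,2],0]
    - [[0,0,5],0]
    - [[0,0,9],0]
    - [[-0.5,-2,13],0]
    - [[-1.5,-5,14],0]

```text
clock: 8.55
tool_pos: [0.6185, 0.1248, 0.1555]
tool_rot: [[-0.005, 1.0, 0.01], [1.0, 0.005, 0.002], [0.002, 0.01, -1.0]]
force: [0.8, -1.1, -0.2]
finger_gap: 0.763
gripper_force: 0.0
```

>>> play_rows:
  commands:
    - [[-1,-2,0],0]
    - [[-1,-2,0],0]
    - [[-1,-2,0],0]

```text
clock: 8.8
tool_pos: [0.6053, 0.1018, 0.15]
tool_rot: [[0.001, 1.0, 0.001], [1.0, -0.001, 0.0], [0.0, 0.001, -1.0]]
force: [-0.8, 0.9, 0.1]
finger_gap: 0.763
gripper_force: 0.0
```

Run:
```python
from h import *
im,info=look(["drive","pad_left"],"w4",(0.004,))
print(proj("wrist",[[.630,.171,.004]],info))
b=env.boxes_of("drive","wrist")[:1];print(b)
a=im[60:180,180:340,::-1];cv2.imwrite("pics/w4c.png",cv2.resize(a,None,fx=4,fy=4,interpolation=cv2.INTER_CUBIC))
```

```text
tcp [0.6053 0.1018 0.15  ] yaw_y -0.03 clk 8.8
drive [273.8 120. ] 0.58 [[0.6295, 0.1708]]
pad_left [277.7 117.4] 0.71 [[0.6342, 0.1739]]
[[274.19463111 119.86634997]]
[{'rect': [277.3, 121.4, 35.4, 30.3], 'confidence': 0.74}]
```

View pics/w4c.png

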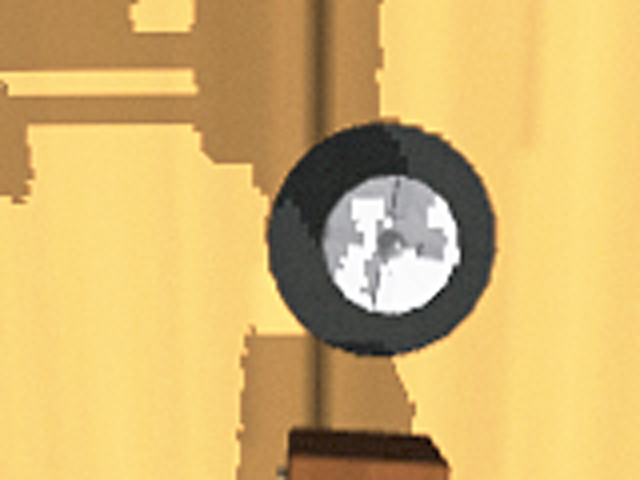

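Drive sits in the pad's middle: pad centre (275,120), drive underside about (274,120). Next is the live centre.

>>> play_rows:
  commands:
    - [[-2,-2,0],-7]
    - [[-4,-4,0],-14]
    - [[-6,-6,0],-21]
    - [[-8,-8,0],-28]
    - [[-10,-10,0],-35]
  gripper: 6.4

```text
clock: 9.42
tool_pos: [0.5046, 0.0027, 0.1491]
tool_rot: [[0.576, 0.817, -0.001], [0.817, -0.576, 0.0], [-0.0, -0.001, -1.0]]
force: [0.2, -0.0, -0.8]
finger_gap: 0.696
gripper_force: 0.0
```

>>> play_rows:
  commands:
    - [[-2,-2,0],-7]
    - [[-4,-4,0],-14]
    - [[-6,-6,0],-21]
    - [[-8,-8,0],-28]
    - [[-10,-10,0],-35]

```text
clock: 9.83
tool_pos: [0.4048, -0.0976, 0.1494]
tool_rot: [[0.941, 0.339, -0.0], [0.339, -0.941, 0.0], [-0.0, -0.0, -1.0]]
force: [0.1, -0.3, -0.2]
finger_gap: 0.696
gripper_force: 0.0
```

>>> play_rows:
  commands:
    - [[-2,-3,0],-7]
    - [[-4,-6,0],-14]
    - [[-4.4,-6.2,0],-20]
    - [[-4.4,-6.2,0],-20]
    - [[-4.4,-6.2,0],-20]

```text
clock: 10.25
tool_pos: [0.3618, -0.1592, 0.1495]
tool_rot: [[1.0, 0.004, 0.0], [0.004, -1.0, 0.0], [0.0, -0.0, -1.0]]
force: [-0.3, 0.7, -0.8]
finger_gap: 0.7
gripper_force: 0.0
```

Run:
```python
from h import *
im,info=look(["live_centre","pad_right"],"w5",(0.0,0.004))
for b in env.boxes_of("live_centre","wrist")[:4]: print(b)
```

```text
tcp [ 0.3618 -0.1592  0.1495] yaw_y -89.77 clk 10.25
live_centre [233.4  57.1] 0.8 [[0.502, -0.1355], [0.5012, -0.1358]]
live_centre [304.4  41. ] 0.7 [[0.5199, -0.2173], [0.5188, -0.2166]]
live_centre [255.3 127.2] 0.64 [[0.4221, -0.1613], [0.4223, -0.1613]]
live_centre [252.7 198.7] 0.63 [[0.3302, -0.1583], [0.3314, -0.1584]]
{'rect': [306.1, 32.9, 44.4, 46.4], 'confidence': 0.84}
{'rect': [253.8, 127.2, 40.4, 36.6], 'confidence': 0.75}
{'rect': [252.9, 203.3, 35.2, 39.5], 'confidence': 0.71}
```

View pics/w5.png

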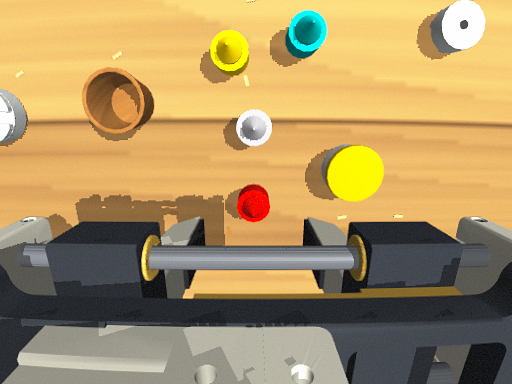

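Grey live centre at (254,127), i.e. (0.422, −0.161); its neighbours are clear of fingers closing along y.

>>> play_rows:
  commands:
    - [[3,-0.1,0],0]
    - [[6,-0.2,0],0]
    - [[6,-0.2,-3],0]
    - [[6,-0.2,-6.5],0]
    - [[6,-0.2,-10],0]

```text
clock: 10.87
tool_pos: [0.4229, -0.1607, 0.0488]
tool_rot: [[1.0, 0.005, 0.002], [0.005, -1.0, -0.001], [0.002, 0.001, -1.0]]
force: [0.6, -0.1, -0.4]
finger_gap: 0.701
gripper_force: 0.0
```

>>> play_rows:
  commands:
    - [[0,0,-2],0]
    - [[0,0,-3.5],0]
    - [[0,0,-4.2],0]
    - [[0,0,-4.4],0]
    - [[0,0,-4.4],0]

```text
clock: 11.28
tool_pos: [0.4218, -0.161, 0.0056]
tool_rot: [[1.0, 0.003, -0.0], [0.003, -1.0, 0.0], [-0.0, -0.0, -1.0]]
force: [-0.0, -0.1, 0.2]
finger_gap: 0.698
gripper_force: 0.0
```

>>> play_rows:
  commands:
    - [[0,0,0],0]
    - [[0,0,0],0]
    - [[0,0,0],0]
    - [[0,0,0],0]
    - [[0,0,0],0]
  gripper: 3.4

```text
clock: 11.7
tool_pos: [0.4216, -0.1614, 0.0062]
tool_rot: [[1.0, 0.001, 0.001], [0.001, -1.0, -0.0], [0.001, 0.0, -1.0]]
force: [-1.1, 2.6, 3.7]
finger_gap: 0.405
gripper_force: 25.0
```

>>> play_rows:
  commands:
    - [[0,0,0],0]
    - [[0,0,0],0]
    - [[0,0,0],0]

```text
clock: 11.95
tool_pos: [0.4217, -0.1614, 0.0062]
tool_rot: [[1.0, 0.001, 0.001], [0.001, -1.0, -0.0], [0.001, 0.0, -1.0]]
force: [0.1, 2.1, 6.4]
finger_gap: 0.403
gripper_force: 25.0
```

Opening is a little under the expected 40 mm, so I'll lift and check the grasp.

>>> play_rows:
  commands:
    - [[0,0,2],0]
    - [[0,0,5],0]
    - [[0,0,9],0]
    - [[0,0,13],0]
    - [[0,0,14.5],0]

```text
clock: 12.37
tool_pos: [0.4231, -0.1625, 0.1553]
tool_rot: [[1.0, 0.001, 0.006], [0.001, -1.0, -0.004], [0.006, 0.004, -1.0]]
force: [1.9, -0.6, -2.2]
finger_gap: 0.396
gripper_force: 25.0
```

>>> play_rows:
  commands:
    - [[0,0,0],0]
    - [[0,0,0],0]

```text
clock: 12.53
tool_pos: [0.4212, -0.1614, 0.1504]
tool_rot: [[1.0, 0.001, 0.0], [0.001, -1.0, -0.0], [0.0, 0.0, -1.0]]
force: [-0.2, -0.6, -4.5]
finger_gap: 0.397
gripper_force: 25.0
```

Run:
```python
from h import *
im,info=look(["live_centre"],None,(0.1434,))
s=env.read_state()["tool_pos"]; b=s[2]-.0062
print(proj("wrist",[[s[0]+.02,s[1],b],[s[0],s[1],b+.062]],info))
a=im[150:300,160:340,::-1];cv2.imwrite("pics/w6c.png",cv2.resize(a,None,fx=4,fy=4,interpolation=cv2.INTER_CUBIC))
```

```text
tcp [ 0.4212 -0.1614  0.1504] yaw_y -89.92 clk 12.5333
live_centre [230.9 110.3] 0.98 [[0.4977, -0.1458]]
live_centre [296.2  95. ] 0.92 [[0.5079, -0.1907]]
live_centre [256.2 213. ] 0.88 [[0.4221, -0.1636]]
[[252.46651474 190.06356811]
 [252.11521186 255.13193096]]
```

View pics/w6c.png

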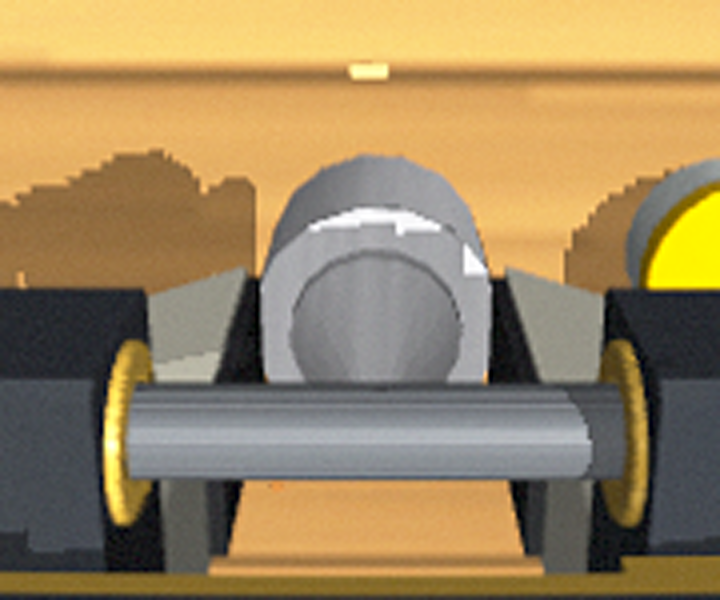

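Live centre held upright and centred. On to pad_right, turning a quarter on the way.

>>> play_rows:
  commands:
    - [[1.5,0,0],7]
    - [[3,0,0],14]
    - [[4.5,0,0],21]
    - [[6,0,0],28]
    - [[7.5,0,0],35]

```text
clock: 13.05
tool_pos: [0.4959, -0.1608, 0.148]
tool_rot: [[0.815, 0.58, -0.004], [0.58, -0.815, 0.002], [-0.002, -0.004, -1.0]]
force: [0.1, -0.9, -3.1]
finger_gap: 0.4
gripper_force: 25.0
```

>>> play_rows:
  commands:
    - [[1.5,0,0],7]
    - [[3,0,0],14]
    - [[4.5,0,0],21]
    - [[6,0,0],28]
    - [[7.5,0,0],35]

```text
clock: 13.47
tool_pos: [0.5709, -0.1609, 0.1474]
tool_rot: [[0.335, 0.942, -0.005], [0.942, -0.335, 0.002], [0.0, -0.005, -1.0]]
force: [0.5, 0.1, -1.9]
finger_gap: 0.398
gripper_force: 25.0
```

>>> play_rows:
  commands:
    - [[1.5,0,0],7]
    - [[3,-0.5,0],14]
    - [[4,-0.9,0],20]
    - [[4,-0.9,0],20]
    - [[4,-0.9,0],20]

```text
clock: 13.88
tool_pos: [0.6103, -0.17, 0.1476]
tool_rot: [[0.002, 1.0, -0.005], [1.0, -0.001, 0.002], [0.002, -0.005, -1.0]]
force: [-1.1, 0.3, -3.0]
finger_gap: 0.397
gripper_force: 25.0
```

```bash
cat >> h.py <<'E'
def circ(im,info,c0,z,rmin,rmax,thr=75,cam="wrist",dark=True):
    g=im.max(2).astype(np.float32); P=[]
    for a in np.linspace(0,2*np.pi,90,endpoint=False):
        r=np.arange(rmin,rmax,.5); x=c0[0]+r*np.cos(a); y=c0[1]+r*np.sin(a)
        v=cv2.remap(g,x.astype(np.float32)[None],y.astype(np.float32)[None],1)[0]
        k=np.argmax(v>thr if dark else v<thr)
        if k: P.append(ray(cam,(x[k],y[k]),z,info)[:2])
    P=np.array(P)
    for _ in range(4):
        A=np.c_[2*P,np.ones(len(P))];s=np.linalg.lstsq(A,(P**2).sum(1),rcond=None)[0];r=np.sqrt(s[2]+s[0]**2+s[1]**2)
        e=abs(np.hypot(*(P-s[:2]).T)-r);P=P[e<max(.002,2*np.median(e))]
    print("circ",s[:2].round(4),r.round(4),len(P)); return s[:2]
E
python3 - <<'E'
from h import *
im,info=look(["pad_right"],"w7",(0.004,))
b=env.boxes_of("pad_right","wrist")[0]["rect"];print(b)
circ(im,info,b[:2],.004,15,45)
E
```

```text
tcp [ 0.6103 -0.17    0.1476] yaw_y -0.09 clk 13.8833
pad_right [259.1 120.4] 0.74 [[0.616, -0.1012]]
[261.0, 120.2, 58.6, 61.9]
circ [ 0.6184 -0.1015] 0.0339 90
```

>>> play_rows:
  commands:
    - [[0.4,3.4,0],0]
    - [[0.8,6.8,0],0]
    - [[0.8,6.8,-4],0]
    - [[0.8,6.8,-8],0]
    - [[0.8,6.8,-11],0]

```text
clock: 14.45
tool_pos: [0.6179, -0.1011, 0.0386]
tool_rot: [[-0.001, 1.0, -0.002], [1.0, 0.001, 0.0], [0.0, -0.002, -1.0]]
force: [-1.0, 0.3, -4.2]
finger_gap: 0.398
gripper_force: 25.0
```

>>> play_rows:
  commands:
    - [[0,0,-1],0]
    - [[0,0,-1.8],0]
    - [[0,0,-2.2],0]
    - [[0,0,-2.2],0]

```text
clock: 14.78
tool_pos: [0.6201, -0.1028, 0.0195]
tool_rot: [[-0.001, 1.0, 0.002], [1.0, 0.001, -0.0], [-0.0, 0.002, -1.0]]
force: [0.5, 1.0, -2.8]
finger_gap: 0.401
gripper_force: 25.0
```

>>> play_rows:
  commands:
    - [[-0.1,0,-0.3],0]
    - [[-0.1,0,-0.6],0]
    - [[-0.1,0,-0.7],0]
    - [[-0.1,0,-0.7],0]

```text
clock: 15.12
tool_pos: [0.6185, -0.1025, 0.012]
tool_rot: [[-0.001, 1.0, 0.001], [1.0, 0.001, -0.0], [-0.0, 0.001, -1.0]]
force: [-0.3, 0.3, -3.3]
finger_gap: 0.402
gripper_force: 25.0
```

>>> play_rows:
  commands:
    - [[0,0,-0.1],0]
    - [[0,0,-0.2],0]
    - [[0,0,-0.2],0]

```text
clock: 15.37
tool_pos: [0.6188, -0.1025, 0.0103]
tool_rot: [[-0.001, 1.0, 0.001], [1.0, 0.001, -0.0], [-0.0, 0.001, -1.0]]
force: [-0.7, 0.4, 0.3]
finger_gap: 0.395
gripper_force: 25.0
```

>>> play_rows:
  commands:
    - [[0,0,-0.05],0]
    - [[0,0,-0.05],0]
    - [[0,0,-0.05],0]

```text
clock: 15.62
tool_pos: [0.6189, -0.1025, 0.0102]
tool_rot: [[-0.001, 1.0, 0.001], [1.0, 0.001, -0.0], [-0.0, 0.001, -1.0]]
force: [-2.5, -0.3, 5.0]
finger_gap: 0.402
gripper_force: 25.0
```

>>> play_rows:
  commands:
    - [[0,0,0],0]
    - [[0,0,0],0]
    - [[0,0,0],0]
    - [[0,0,0],0]
    - [[0,0,0],0]
  gripper: 7

```text
clock: 16.03
tool_pos: [0.6184, -0.1024, 0.009]
tool_rot: [[-0.001, 1.0, 0.0], [1.0, 0.001, 0.0], [0.0, 0.0, -1.0]]
force: [-0.1, 0.4, -0.4]
finger_gap: 0.714
gripper_force: 0.0
```

>>> play_rows:
  commands:
    - [[0,0,2],0]
    - [[0,0,5],0]
    - [[0,0,9],0]
    - [[-0.5,-2,12.5],0]
    - [[-1,-5,14],0]

```text
clock: 16.45
tool_pos: [0.6107, -0.1512, 0.1547]
tool_rot: [[-0.005, 1.0, 0.007], [1.0, 0.005, -0.002], [-0.002, 0.007, -1.0]]
force: [1.7, -0.5, 0.5]
finger_gap: 0.762
gripper_force: 0.0
```

>>> play_rows:
  commands:
    - [[0,-2,0],0]
    - [[0,-2,0],0]
    - [[0,-2,0],0]

```text
clock: 16.7
tool_pos: [0.6081, -0.1732, 0.1489]
tool_rot: [[0.001, 1.0, -0.0], [1.0, -0.001, 0.0], [0.0, -0.0, -1.0]]
force: [-0.0, 0.2, -1.0]
finger_gap: 0.763
gripper_force: 0.0
```

Run:
```python
from h import *
im,info=look(["live_centre","pad_right"],"w8",(0.004,))
u=proj("wrist",[[.618,-.102,.004],[.618,-.102,.066]],info);print(u)
a=im[40:190,160:360,::-1];cv2.imwrite("pics/w8c.png",cv2.resize(a,None,fx=4,fy=4,interpolation=cv2.INTER_CUBIC))
```

```text
tcp [ 0.6081 -0.1732  0.1489] yaw_y -0.04 clk 16.7
live_centre [189.7 206.2] 0.95 [[0.5237, -0.2134]]
live_centre [263.6 118.7] 0.86 [[0.6199, -0.1025]]
live_centre [170.2 148.2] 0.69 [[0.5042, -0.1375]]
live_centre [ 44.1 164.5] 0.56 [[0.3354, -0.1568]]
[[262.0570167  118.23933781]
 [264.00141669 118.28143922]]
```

View pics/w8c.png

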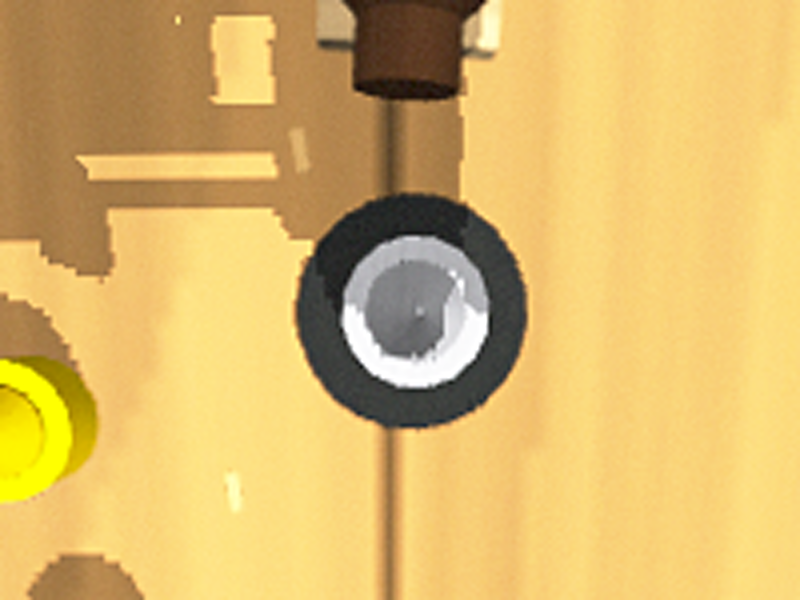

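Live centre is centred on pad_right: pad centre about (263,118), cone tip at (264,118). Next the wide spacer; I'll look at it and the hub from low down.

>>> play_rows:
  commands:
    - [[-2.5,3,0],0]
    - [[-5,6,0],0]
    - [[-7.5,9,0],0]
    - [[-10,12,0],0]
    - [[-12,15,0],0]
  gripper: 9

```text
clock: 17.27
tool_pos: [0.486, -0.0201, 0.1486]
tool_rot: [[-0.002, 1.0, -0.002], [1.0, 0.002, 0.001], [0.001, -0.002, -1.0]]
force: [-0.2, 0.6, 0.1]
finger_gap: 0.982
gripper_force: 0.0
```

>>> play_rows:
  commands:
    - [[-1,3,0],0]
    - [[-2,6,0],0]
    - [[-3.5,9,0],0]
    - [[-4.5,11,0],0]
    - [[-4.5,11,0],0]

```text
clock: 17.68
tool_pos: [0.4406, 0.0916, 0.1488]
tool_rot: [[-0.006, 1.0, -0.002], [1.0, 0.006, 0.001], [0.001, -0.002, -1.0]]
force: [0.5, 0.6, 0.2]
finger_gap: 0.98
gripper_force: 0.0
```

>>> play_rows:
  commands:
    - [[0,0,-1.5],0]
    - [[0,0,-3],0]
    - [[0,0,-3],0]
    - [[0,0,-3],0]

```text
clock: 18.02
tool_pos: [0.4429, 0.0878, 0.1187]
tool_rot: [[-0.002, 1.0, -0.002], [1.0, 0.002, -0.0], [-0.0, -0.002, -1.0]]
force: [-0.0, 0.1, 0.7]
finger_gap: 0.979
gripper_force: 0.0
```

Run:
```python
from h import *
im,info=look(["wide_spacer"],"w9",(0,0.0))
b=env.boxes_of("wide_spacer","wrist")[0]["rect"];print(b)
x,y=int(b[0]),int(b[1]); a=im[max(0,y-70):y+70,x-90:x+90,::-1];print(x-90,max(0,y-70));cv2.imwrite("pics/w9c.png",cv2.resize(a,None,fx=4,fy=4,interpolation=cv2.INTER_CUBIC))
np.savez("w9.npz",**{k:np.array(info[k]) for k in info})
```

```text
tcp [0.4429 0.0878 0.1187] yaw_y 0.12 clk 18.0167
wide_spacer [252.  120.2] 0.58 [[0.4404, 0.1568], [0.4404, 0.1568]]
[250.9, 119.9, 63.9, 62.0]
160 49
```

View pics/w9c.png

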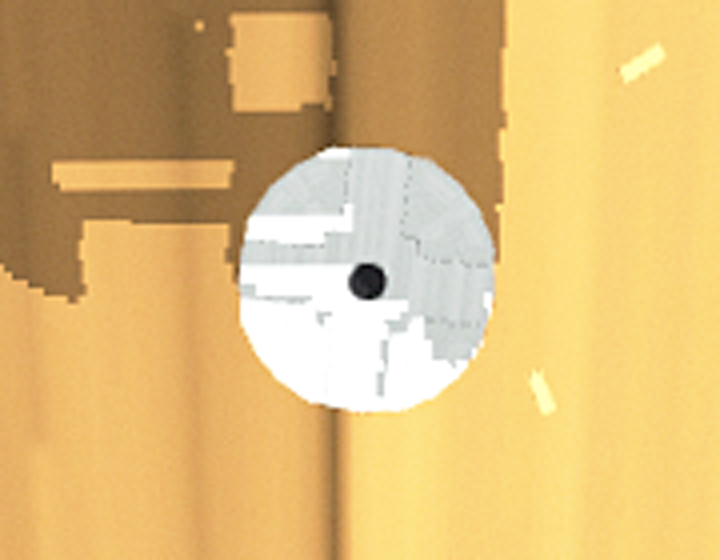

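Wide spacer: hole at about (252,119), notch arms rotated about 5–6° clockwise in the image. I'll compute its world yaw and centre, then go look at the hub.

Run:
```python
from h import *
d=np.load("w9.npz");info={k:d[k] for k in d.files}
f=lambda x,y,z=.029: ray("wrist",(x/4+160-.375,y/4+49-.375),z,info)[:2]
c=f(367,282,.023);L=(f(245,240)+f(245,293))/2;Rr=(f(490,263)+f(486,325))/2;T=(f(350,165)+f(408,160))/2
for n,v in [("LR",Rr-L),("R",Rr-c),("L",c-L)]: print(n,np.degrees(np.arctan2(v[1],v[0])))
v=T-c;print("T",np.degrees(np.arctan2(v[1],v[0]))-90); print("hole",c)
for z in(.029,.0): print(z,[f(a,b,z).round(4) for a,b in[(240,280),(495,280),(367,146),(367,413)]])
for a,b in [((245,293),(310,300)),((245,240),(325,245)),((425,260),(490,263)),((425,322),(485,325)),((385,345),(378,395)),((408,158),(404,240))]:
    v=f(*b)-f(*a);print(np.degrees(np.arctan2(v[1],v[0]))%90)
```

```text
LR -6.217122112722974
R -5.375337644989986
L -7.057032316076497
T -6.0167009089060315
hole [0.43996328 0.15806689]
0.029 [array([0.4082, 0.1586]), array([0.4721, 0.1587]), array([0.44  , 0.1903]), array([0.44  , 0.1253])]
0.0 [array([0.4045, 0.1585]), array([0.4752, 0.1586]), array([0.4397, 0.1936]), array([0.4397, 0.1217])]
83.9494791103855
86.47724139970701
87.6605753720262
87.39304746016597
82.11349835814478
87.54746436995553
```

>>> play_rows:
  commands:
    - [[2,4,0.5],0]
    - [[3.5,8,1],0]
    - [[5,12,2],0]
    - [[6.5,16,3],0]
    - [[8,19.5,3],0]

```text
clock: 18.58
tool_pos: [0.5227, 0.2799, 0.1515]
tool_rot: [[-0.001, 1.0, 0.004], [1.0, 0.001, 0.001], [0.001, 0.004, -1.0]]
force: [0.9, -1.1, -0.2]
finger_gap: 0.982
gripper_force: 0.0
```

>>> play_rows:
  commands:
    - [[0,1,0],0]
    - [[0,1,0],0]
    - [[0,1,0],0]

```text
clock: 18.83
tool_pos: [0.5209, 0.2876, 0.1487]
tool_rot: [[-0.003, 1.0, -0.001], [1.0, 0.003, -0.001], [-0.001, -0.001, -1.0]]
force: [-0.9, 0.3, -0.1]
finger_gap: 0.978
gripper_force: 0.0
```

Run:
```python
from h import *
im,info=look(["hub"],"w10",(0,))
b=env.boxes_of("hub","wrist")[0]["rect"];print(b)
x,y=int(b[0]),int(b[1]); a=im[max(0,y-70):y+70,x-90:x+90,::-1];print(x-90,max(0,y-70));
a=np.clip(a.astype(float)*1.8,0,255).astype(np.uint8)
cv2.imwrite("pics/w10c.png",cv2.resize(a,None,fx=4,fy=4,interpolation=cv2.INTER_CUBIC))
np.savez("w10.npz",**{k:np.array(info[k]) for k in info})
```

```text
tcp [0.5209 0.2876 0.1487] yaw_y 0.15 clk 18.8333
hub [261.8 107.9] 0.91 [[0.5302, 0.3707]]
[263.2, 106.1, 65.8, 68.6]
173 36
```

View pics/w10c.png

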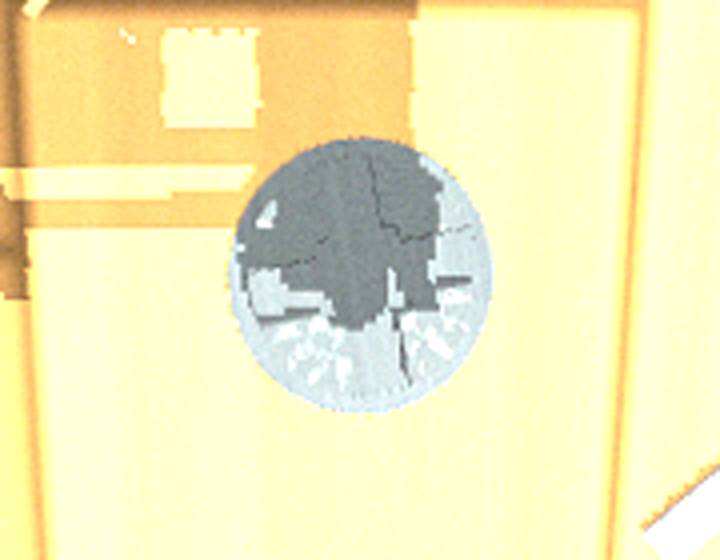

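Hub: notch walls rotated about 9–10° counter-clockwise, centre about (262,107). I'll refine both yaws with a model edge fit.

```bash
cat > fit.py <<'E'
from h import *
from scipy.optimize import differential_evolution as DE
def edges(zt,zb,sym=4):
    P=[];N=[]
    for k in range(4):
        a=k*np.pi/2;c,s=np.cos(a),np.sin(a)
        for sg in(-1,1):
            for r in np.linspace(16,32,17):
                x,y=np.sqrt(r*r-7.5**2),sg*7.5
                P.append([c*x-s*y,s*x+c*y,zt*1e3])
                P.append([c*x-s*y,s*x+c*y,zb*1e3])
    return np.array(P)/1e3
def fit(pic,npz,guess,zt,zb,circles):
    im=cv2.imread(pic);d=np.load(npz);info={k:d[k] for k in d.files}
    g=cv2.GaussianBlur(np.log(im.astype(np.float32)+8),(0,0),0.8)
    m=np.zeros(g.shape[:2],np.float32)
    for ch in range(3): m=np.maximum(m,np.hypot(cv2.Sobel(g[...,ch],5,1,0),cv2.Sobel(g[...,ch],5,0,1)))
    m=np.minimum(m,.5)
    E=edges(zt,zb);t=np.linspace(0,2*np.pi,72,endpoint=False)
    def samp(X):
        u=proj("wrist",X,info).astype(np.float32);return cv2.remap(m,u[None,:,0],u[None,:,1],1)[0].mean()
    def cost(p,yaw=True):
        v=0
        for r,z in circles: v+=samp(np.c_[p[0]+r*np.cos(t),p[1]+r*np.sin(t),0*t+z])
        c,s=np.cos(p[2]),np.sin(p[2])
        X=np.c_[p[0]+c*E[:,0]-s*E[:,1],p[1]+s*E[:,0]+c*E[:,1],E[:,2]]
        return -(v/len(circles)+2*samp(X))
    b=[(guess[0]-.007,guess[0]+.007),(guess[1]-.007,guess[1]+.007),(-np.pi/4,np.pi/4)]
    r=DE(cost,b,seed=1,popsize=20,maxiter=60,tol=1e-6)
    print(pic,r.x[:2].round(4),np.degrees(r.x[2]).round(2),r.fun)
    print([(a,round(-min(cost([r.x[0]+dx,r.x[1]+dy,np.radians(a)]) for dx in(-.001,0,.001) for dy in(-.001,0,.001)),3)) for a in range(-44,45,4)])
if __name__=="__main__":
    fit("pics/w9.png","w9.npz",(.440,.158),.029,.023,[(.033,.029)])
    fit("pics/w10.png","w10.npz",(.531,.372),.024,.018,[(.040,.005),(.033,.024)])
E
python3 fit.py
```

```text
pics/w9.png [0.4396 0.1584] -5.13 -1.0666234493255615
[(-44, np.float32(0.772)), (-40, np.float32(0.775)), (-36, np.float32(0.775)), (-32, np.float32(0.793)), (-28, np.float32(0.825)), (-24, np.float32(0.829)), (-20, np.float32(0.797)), (-16, np.float32(0.848)), (-12, np.float32(0.919)), (-8, np.float32(1.044)), (-4, np.float32(1.035)), (0, np.float32(0.813)), (4, np.float32(0.78)), (8, np.float32(0.8)), (12, np.float32(0.78)), (16, np.float32(0.753)), (20, np.float32(0.794)), (24, np.float32(0.849)), (28, np.float32(0.879)), (32, np.float32(0.879)), (36, np.float32(0.844)), (40, np.float32(0.812)), (44, np.float32(0.778))]
pics/w10.png [0.5303 0.3723] 11.09 -1.0977509021759033
[(-44, np.float32(0.902)), (-40, np.float32(0.886)), (-36, np.float32(0.878)), (-32, np.float32(0.889)), (-28, np.float32(0.942)), (-24, np.float32(0.94)), (-20, np.float32(0.957)), (-16, np.float32(0.895)), (-12, np.float32(0.854)), (-8, np.float32(0.766)), (-4, np.float32(0.741)), (0, np.float32(0.808)), (4, np.float32(0.917)), (8, np.float32(1.046)), (12, np.float32(1.081)), (16, np.float32(0.987)), (20, np.float32(0.864)), (24, np.float32(0.788)), (28, np.float32(0.754)), (32, np.float32(0.819)), (36, np.float32(0.88)), (40, np.float32(0.915)), (44, np.float32(0.888))]
```

>>> play_rows:
  commands:
    - [[-2,-3,0],0]
    - [[-4,-6,0],0]
    - [[-6,-9,0],0]
    - [[-8.1,-12.5,0],0]
    - [[-8.1,-12.9,-3],0]

```text
clock: 19.4
tool_pos: [0.4397, 0.1547, 0.1233]
tool_rot: [[0.002, 1.0, 0.007], [1.0, -0.002, -0.0], [-0.0, 0.007, -1.0]]
force: [2.0, 1.4, -0.1]
finger_gap: 0.982
gripper_force: 0.0
```

>>> play_rows:
  commands:
    - [[0,0,-3],0]
    - [[0,0,-5],0]
    - [[0,0,-7],0]
    - [[0,0,-7],0]
    - [[0,0,-7],0]

```text
clock: 19.82
tool_pos: [0.4397, 0.1578, 0.0489]
tool_rot: [[0.0, 1.0, -0.002], [1.0, -0.0, -0.0], [-0.0, -0.002, -1.0]]
force: [-0.5, 0.4, 0.4]
finger_gap: 0.985
gripper_force: 0.0
```

>>> play_rows:
  commands:
    - [[0,0,-2],0]
    - [[0,0,-3.5],0]
    - [[0,0,-4.3],0]
    - [[0,0,-4.5],0]
    - [[0,0,-4.5],0]

```text
clock: 20.23
tool_pos: [0.4408, 0.1587, 0.0045]
tool_rot: [[-0.001, 1.0, 0.001], [1.0, 0.001, 0.0], [0.0, 0.001, -1.0]]
force: [-0.5, -0.4, 0.3]
finger_gap: 0.981
gripper_force: 0.0
```

>>> play_rows:
  commands:
    - [[0,0,0],0]
    - [[0,0,0],0]
    - [[0,0,0],0]
    - [[0,0,0],0]
    - [[0,0,0],0]
  gripper: 6
  force: 25

```text
clock: 20.65
tool_pos: [0.4406, 0.1588, 0.0043]
tool_rot: [[-0.001, 1.0, 0.001], [1.0, 0.001, 0.0], [0.0, 0.001, -1.0]]
force: [0.6, -0.6, -1.1]
finger_gap: 0.677
gripper_force: 0.0
```

>>> play_rows:
  commands:
    - [[0,0,0],0]
    - [[0,0,0],0]
    - [[0,0,0],0]

```text
clock: 20.9
tool_pos: [0.4404, 0.1588, 0.0039]
tool_rot: [[-0.001, 1.0, 0.0], [1.0, 0.001, -0.0], [-0.0, 0.0, -1.0]]
force: [-1.0, -1.0, 0.2]
finger_gap: 0.658
gripper_force: 0.0
```

No contact yet at 60 mm; closing further.

>>> play_rows:
  commands:
    - [[0,0,0],0]
    - [[0,0,0],0]
    - [[0,0,0],0]
    - [[0,0,0],0]
  gripper: 5
  force: 25

```text
clock: 21.23
tool_pos: [0.4404, 0.1587, 0.0039]
tool_rot: [[-0.001, 1.0, -0.0], [1.0, 0.001, -0.0], [-0.0, -0.0, -1.0]]
force: [0.2, 0.9, 0.2]
finger_gap: 0.542
gripper_force: 0.0
```

Run:
```python
from h import *
im,info=look(["wide_spacer","narrow_spacer"],"w11",(0,))
snap("scene","s11");print(env.place_of("wide_spacer","scene")[:2],env.boxes_of("wide_spacer","scene")[:2])
a=im[100:300,100:400,::-1]; b=cv2.imread("pics/s11.png")[130:330,220:470]
cv2.imwrite("pics/c11.png",np.hstack([cv2.resize(a,(450,300)),cv2.resize(b,(350,280))[:280].__class__(0) if 0 else cv2.copyMakeBorder(cv2.resize(b,(350,280)),0,20,0,0,0)]))
```

```text
tcp [0.4404 0.1587 0.0039] yaw_y 0.08 clk 21.2333
wide_spacer [251.1 218.1] 0.73 [[0.4382, 0.1568]]
[{'at': [323.0, 219.1], 'confidence': 0.67}] [{'rect': [325.4, 213.4, 25.3, 24.1], 'confidence': 0.59}]
```

View pics/c11.png

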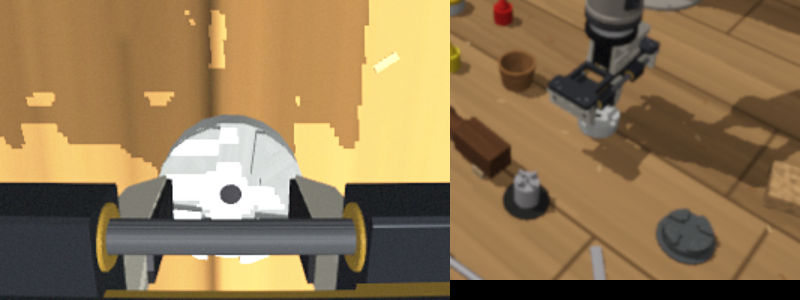

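The disc is between the fingers; the opening reading just isn't linear in object width. Keep closing.

>>> play_rows:
  commands:
    - [[0,0,0],0]
    - [[0,0,0],0]
    - [[0,0,0],0]
    - [[0,0,0],0]
  gripper: 4
  force: 25

```text
clock: 21.87
tool_pos: [0.4404, 0.1588, 0.0039]
tool_rot: [[-0.001, 1.0, 0.0], [1.0, 0.001, -0.0], [-0.0, 0.0, -1.0]]
force: [-0.2, 0.3, 0.5]
finger_gap: 0.438
gripper_force: 0.0
```

Run:
```python
from h import *
im,info=look(["wide_spacer"],"w12",(0,))
s=env.read_state()["tool_pos"]
print(proj("wrist",[[s[0]-.0,s[1],.023],[s[0]-.033,s[1],.023],[s[0]+.033,s[1],.023]],info))
a=im[150:270,150:350,::-1]
cv2.imwrite("pics/c12.png",cv2.resize(a,(800,480)))
```

```text
tcp [0.4404 0.1588 0.0039] yaw_y 0.08 clk 21.8667
wide_spacer [253.9 216.3] 0.94 [[0.4403, 0.1583]]
[[254.05069005 227.88886362]
 [205.09623956 227.78166012]
 [302.99955488 227.8638516 ]]
```

View pics/c12.png

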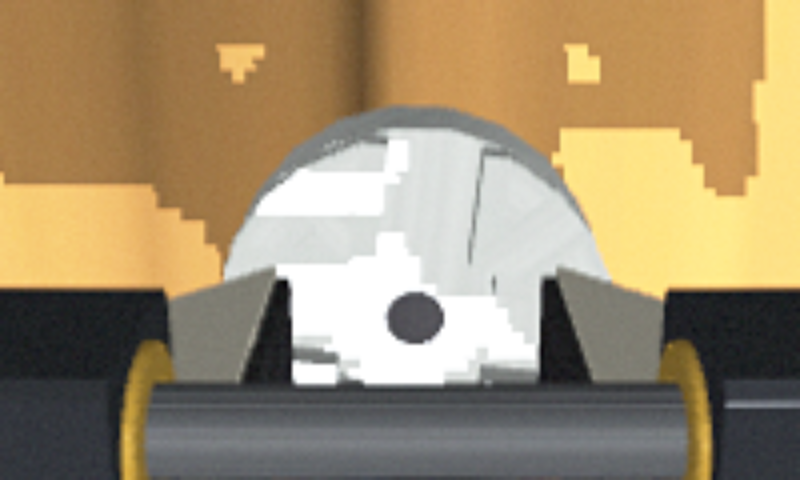

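Run:
```python
from h import *
s=env.read_state();p=s["tool_pos"]; info=env.camera_info("wrist");print(p,s["finger_gap"])
for z in(.004,.01,.02,.03,.04,.05):
    print(z,proj("wrist",[[p[0]+.02,p[1]+.0095,z],[p[0]+.02,p[1]-.0095,z]],info).round(1).tolist())
```

```text
[0.44038473 0.15875847 0.00391198] 0.43610487924825897
0.004 [[281.3, 205.5], [280.6, 229.4]]
0.01 [[282.2, 208.2], [281.4, 232.8]]
0.02 [[283.7, 213.1], [282.8, 238.8]]
0.03 [[285.4, 218.5], [284.4, 245.5]]
0.04 [[287.3, 224.6], [286.2, 252.9]]
0.05 [[289.5, 231.5], [288.2, 261.3]]
```

The finger tips visibly ride over the disc: at this opening they sit about 26 mm above the nominal TCP (the tips swing back as they open). So I'll open and feel my way down gently.

>>> play_rows:
  commands:
    - [[0,0,0],0]
    - [[0,0,0],0]
    - [[0,0,0],0]
    - [[0,0,0],0]
    - [[0,0,0],0]
  gripper: 9

```text
clock: 22.38
tool_pos: [0.4404, 0.1587, 0.0039]
tool_rot: [[-0.001, 1.0, 0.0], [1.0, 0.001, 0.0], [0.0, 0.0, -1.0]]
force: [0.5, 0.1, 0.4]
finger_gap: 0.754
gripper_force: 0.0
```

>>> play_rows:
  commands:
    - [[0,0,0],0]
    - [[0,0,0],0]
    - [[0,0,-0.2],0]
    - [[0,0,-0.4],0]
    - [[0,0,-0.4],0]

```text
clock: 22.8
tool_pos: [0.4401, 0.1587, -0.0005]
tool_rot: [[-0.001, 1.0, -0.001], [1.0, 0.001, -0.0], [-0.0, -0.001, -1.0]]
force: [0.2, -0.6, 0.5]
finger_gap: 0.979
gripper_force: 0.0
```

>>> play_rows:
  commands:
    - [[0,0,-0.2],0]
    - [[0,0,-0.4],0]
    - [[0,0,-0.4],0]

```text
clock: 23.05
tool_pos: [0.4401, 0.1587, -0.0045]
tool_rot: [[-0.001, 1.0, -0.001], [1.0, 0.001, -0.0], [-0.0, -0.001, -1.0]]
force: [0.4, -0.5, 0.0]
finger_gap: 0.98
gripper_force: 0.0
```

>>> play_rows:
  commands:
    - [[0,0,-0.2],0]
    - [[0,0,-0.4],0]
    - [[0,0,-0.4],0]

```text
clock: 23.3
tool_pos: [0.4402, 0.1587, -0.0085]
tool_rot: [[-0.001, 1.0, -0.0], [1.0, 0.001, -0.0], [-0.0, -0.0, -1.0]]
force: [0.2, -0.4, -0.4]
finger_gap: 0.983
gripper_force: 0.0
```

>>> play_rows:
  commands:
    - [[0,0,-0.2],0]
    - [[0,0,-0.4],0]
    - [[0,0,-0.5],0]
    - [[0,0,-0.5],0]

```text
clock: 23.63
tool_pos: [0.4402, 0.1587, -0.0133]
tool_rot: [[-0.001, 1.0, -0.0], [1.0, 0.001, -0.0], [-0.0, -0.0, -1.0]]
force: [-0.7, 1.0, 0.5]
finger_gap: 0.976
gripper_force: 0.0
```

>>> play_rows:
  commands:
    - [[0,0,0],0]
    - [[0,0,0],0]
    - [[0,0,0],0]
    - [[0,0,0],0]
    - [[0,0,0],0]
  gripper: 6.2
  force: 25

```text
clock: 24.05
tool_pos: [0.4404, 0.1587, -0.013]
tool_rot: [[-0.001, 1.0, 0.0], [1.0, 0.001, -0.0], [-0.0, 0.0, -1.0]]
force: [0.3, 0.5, 0.5]
finger_gap: 0.711
gripper_force: 25.0
```

Run:
```python
from h import *
im,info=look(["wide_spacer"],"w13",(0,))
s=env.read_state();p=s["tool_pos"];print(s["finger_gap"],s["gripper_force"],s["force"])
for z in(0,.01,.02,.03): print(z,proj("wrist",[[p[0]+.033,p[1]+.0095,z]],info).round(1).tolist())
a=im[150:270,150:350,::-1]
cv2.imwrite("pics/c13.png",cv2.resize(a,(800,480)))
```

```text
tcp [ 0.4404  0.1587 -0.013 ] yaw_y 0.08 clk 24.05
wide_spacer [254.4 225.2] 0.69 [[0.4407, 0.1582]]
0.709146413765263 25.000088810920715 [0.80068613 0.10932174 1.29377519]
0 [[302.1, 211.5]]
0.01 [[304.8, 216.7]]
0.02 [[307.8, 222.6]]
0.03 [[311.2, 229.2]]
```

The disc is gripped now (65 mm reading, 25 N). Carry it to the hub, turning +16°.

>>> play_rows:
  commands:
    - [[0,0,1],0]
    - [[0,0,3],0]
    - [[0,0,6],0]
    - [[0,0,9],0]
    - [[0,0,10],0]

```text
clock: 24.57
tool_pos: [0.4421, 0.1591, 0.0903]
tool_rot: [[-0.001, 1.0, 0.005], [1.0, 0.001, 0.001], [0.001, 0.005, -1.0]]
force: [0.9, 1.2, -1.1]
finger_gap: 0.71
gripper_force: 25.0
```

>>> play_rows:
  commands:
    - [[1.5,3.5,0],4]
    - [[3,7,0],8]
    - [[4.5,10.5,0],12]
    - [[6,14,0],16]
    - [[7.5,17.5,0],16]

```text
clock: 24.98
tool_pos: [0.5154, 0.3353, 0.0866]
tool_rot: [[-0.28, 0.96, -0.001], [0.96, 0.28, -0.0], [-0.0, -0.001, -1.0]]
force: [2.1, -0.0, -1.5]
finger_gap: 0.715
gripper_force: 25.0
```

>>> play_rows:
  commands:
    - [[1.5,3.8,0],0]
    - [[1.5,3.8,0],0]
    - [[1.5,3.8,0],0]
    - [[1.5,3.8,0],0]

```text
clock: 25.32
tool_pos: [0.5294, 0.3711, 0.0858]
tool_rot: [[-0.277, 0.961, -0.002], [0.961, 0.277, -0.002], [-0.001, -0.002, -1.0]]
force: [-0.2, -0.4, -1.8]
finger_gap: 0.709
gripper_force: 25.0
```

Run:
```python
from h import *
im,info=look(["wide_spacer"],"w14",(0.10,))
np.savez("w14.npz",**{k:np.array(info[k]) for k in info})
s=env.read_state();p=s["tool_pos"];b=p[2]+.013
from fit import fit
print("expect",p[:2],"yaw 10.8")
fit("pics/w14.png","w14.npz",p[:2],b+.029,b+.023,[(.033,b+.029)])
```

```text
tcp [0.5294 0.3711 0.0858] yaw_y 16.11 clk 25.3167
wide_spacer [253.9 223.7] 0.8 [[0.529, 0.3721]]
expect [0.52982718 0.37047771] yaw 10.8
pics/w14.png [0.5293 0.371 ] 9.1 -1.172826886177063
[(-44, np.float32(0.969)), (-40, np.float32(0.96)), (-36, np.float32(0.943)), (-32, np.float32(0.945)), (-28, np.float32(0.936)), (-24, np.float32(0.926)), (-20, np.float32(0.943)), (-16, np.float32(0.914)), (-12, np.float32(0.892)), (-8, np.float32(0.891)), (-4, np.float32(0.907)), (0, np.float32(0.925)), (4, np.float32(0.997)), (8, np.float32(1.136)), (12, np.float32(1.079)), (16, np.float32(0.972)), (20, np.float32(0.87)), (24, np.float32(0.873)), (28, np.float32(0.895)), (32, np.float32(0.922)), (36, np.float32(0.925)), (40, np.float32(0.957)), (44, np.float32(0.967))]
```

>>> play_rows:
  commands:
    - [[0.1,0.15,-2],1]
    - [[0.1,0.15,-4],1]
    - [[0.1,0.15,-5.5],1]
    - [[0.1,0.15,-5.8],1]
    - [[0.1,0.15,-5.8],1]

```text
clock: 25.83
tool_pos: [0.5307, 0.3719, 0.0282]
tool_rot: [[-0.293, 0.956, -0.002], [0.956, 0.293, -0.001], [-0.001, -0.002, -1.0]]
force: [0.4, -0.9, -1.9]
finger_gap: 0.708
gripper_force: 25.0
```

>>> play_rows:
  commands:
    - [[0,0,-0.5],0]
    - [[0,0,-1],0]
    - [[0,0,-1.2],0]
    - [[0,0,-1.2],0]

```text
clock: 26.17
tool_pos: [0.5313, 0.3731, 0.0168]
tool_rot: [[-0.294, 0.956, -0.0], [0.956, 0.294, -0.0], [-0.0, -0.0, -1.0]]
force: [0.5, 0.0, -1.8]
finger_gap: 0.714
gripper_force: 25.0
```

>>> play_rows:
  commands:
    - [[-0.1,-0.1,-0.2],0]
    - [[-0.1,-0.1,-0.4],0]
    - [[-0.1,-0.1,-0.6],0]
    - [[-0.1,-0.1,-0.6],0]

```text
clock: 26.5
tool_pos: [0.5301, 0.3722, 0.0105]
tool_rot: [[-0.294, 0.956, -0.0], [0.956, 0.294, -0.0], [-0.0, -0.001, -1.0]]
force: [0.4, -1.6, -2.1]
finger_gap: 0.707
gripper_force: 25.0
```

>>> play_rows:
  commands:
    - [[0,0,-0.1],0]
    - [[0,0,-0.2],0]
    - [[0,0,-0.3],0]
    - [[0,0,-0.3],0]

```text
clock: 26.83
tool_pos: [0.5303, 0.3722, 0.0077]
tool_rot: [[-0.294, 0.956, -0.0], [0.956, 0.294, -0.0], [-0.0, -0.0, -1.0]]
force: [-1.3, 0.4, -1.5]
finger_gap: 0.709
gripper_force: 25.0
```

Lugs are dropping in with no contact force. Finish the last millimetres.

>>> play_rows:
  commands:
    - [[0,0,-0.1],0]
    - [[0,0,-0.15],0]
    - [[0,0,-0.2],0]
    - [[0,0,-0.2],0]

```text
clock: 27.17
tool_pos: [0.5304, 0.3723, 0.006]
tool_rot: [[-0.294, 0.956, 0.0], [0.956, 0.294, 0.0], [-0.0, 0.0, -1.0]]
force: [-0.2, -0.5, -0.5]
finger_gap: 0.71
gripper_force: 25.0
```

>>> play_rows:
  commands:
    - [[0,0,-0.07],0]
    - [[0,0,-0.07],0]
    - [[0,0,-0.07],0]

```text
clock: 27.42
tool_pos: [0.5304, 0.3723, 0.006]
tool_rot: [[-0.294, 0.956, 0.0], [0.956, 0.294, 0.0], [0.0, 0.0, -1.0]]
force: [-3.1, -1.9, 5.6]
finger_gap: 0.71
gripper_force: 25.0
```

>>> play_rows:
  commands:
    - [[0,0,0],0]
    - [[0,0,0],0]
    - [[0,0,0],0]
    - [[0,0,0],0]
    - [[0,0,0],0]
  gripper: 8.8

```text
clock: 27.83
tool_pos: [0.5304, 0.3723, 0.005]
tool_rot: [[-0.294, 0.956, 0.0], [0.956, 0.294, -0.0], [-0.0, 0.0, -1.0]]
force: [0.0, 0.4, 0.4]
finger_gap: 0.949
gripper_force: 0.0
```

>>> play_rows:
  commands:
    - [[0,0,2],0]
    - [[0,0,5],0]
    - [[0,0,9],0]
    - [[0,-3,12],0]
    - [[0,-7,14],0]

```text
clock: 28.25
tool_pos: [0.5314, 0.3076, 0.147]
tool_rot: [[-0.297, 0.955, 0.005], [0.955, 0.297, 0.003], [0.001, 0.006, -1.0]]
force: [1.0, 0.8, -0.1]
finger_gap: 0.958
gripper_force: 0.0
```

>>> play_rows:
  commands:
    - [[0,-1,0],0]
    - [[0,-1,0],0]
    - [[0,-1,0],0]

```text
clock: 28.5
tool_pos: [0.5302, 0.2954, 0.1431]
tool_rot: [[-0.292, 0.956, -0.001], [0.956, 0.292, 0.0], [0.0, -0.001, -1.0]]
force: [0.3, 0.2, -0.4]
finger_gap: 0.961
gripper_force: 0.0
```

Run:
```python
from h import *
im,info=look(["wide_spacer"],"w15",(0.019,))
np.savez("w15.npz",**{k:np.array(info[k]) for k in info})
from fit import fit
fit("pics/w15.png","w15.npz",(.5303,.3722),.048,.042,[(.033,.048)])
im,info=look([],"w15b")
np.savez("w15b.npz",**{k:np.array(info[k]) for k in info})
fit("pics/w15b.png","w15b.npz",(.5303,.3722),.048,.042,[(.033,.048)])
```

```text
tcp [0.5302 0.2954 0.1431] yaw_y 16.99 clk 28.5
wide_spacer [275.4 117.7] 0.79 [[0.5323, 0.3712]]
pics/w15.png [0.5288 0.371 ] 9.96 -1.2480353116989136
[(-44, np.float32(0.95)), (-40, np.float32(0.924)), (-36, np.float32(0.918)), (-32, np.float32(0.887)), (-28, np.float32(0.871)), (-24, np.float32(0.875)), (-20, np.float32(0.863)), (-16, np.float32(0.852)), (-12, np.float32(0.871)), (-8, np.float32(0.897)), (-4, np.float32(0.904)), (0, np.float32(0.941)), (4, np.float32(1.036)), (8, np.float32(1.178)), (12, np.float32(1.175)), (16, np.float32(1.023)), (20, np.float32(0.936)), (24, np.float32(0.849)), (28, np.float32(0.837)), (32, np.float32(0.852)), (36, np.float32(0.896)), (40, np.float32(0.968)), (44, np.float32(0.957))]
tcp [0.5298 0.2963 0.1422] yaw_y 17.1 clk 28.6
pics/w15b.png [0.5288 0.3712] 9.79 -1.2092365026474
[(-44, np.float32(0.951)), (-40, np.float32(0.914)), (-36, np.float32(0.9)), (-32, np.float32(0.889)), (-28, np.float32(0.869)), (-24, np.float32(0.88)), (-20, np.float32(0.86)), (-16, np.float32(0.843)), (-12, np.float32(0.87)), (-8, np.float32(0.889)), (-4, np.float32(0.913)), (0, np.float32(0.958)), (4, np.float32(1.06)), (8, np.float32(1.176)), (12, np.float32(1.16)), (16, np.float32(1.006)), (20, np.float32(0.928)), (24, np.float32(0.833)), (28, np.float32(0.816)), (32, np.float32(0.843)), (36, np.float32(0.899)), (40, np.float32(0.963)), (44, np.float32(0.971))]
```

Wide spacer is home: contact came at exactly the seated height, and its yaw of about 10° matches the hub. Now the narrow spacer; its lugs only show in a low, oblique view.

>>> play_rows:
  commands:
    - [[-0.5,-4,0],-7]
    - [[-1,-8,0],-14]
    - [[-1.5,-12,0],-21]
    - [[-2,-16,0],-28]
    - [[-3,-20,0],-35]

```text
clock: 29.07
tool_pos: [0.5003, 0.095, 0.1426]
tool_rot: [[0.312, 0.95, -0.001], [0.95, -0.312, 0.0], [-0.0, -0.0, -1.0]]
force: [0.1, -0.9, -0.0]
finger_gap: 0.958
gripper_force: 0.0
```

>>> play_rows:
  commands:
    - [[-1,-4,0],-7]
    - [[-2,-8,0],-14]
    - [[-3,-11.5,0],-21]
    - [[-4,-15,0],-28]
    - [[-5,-18.5,0],-35]

```text
clock: 29.48
tool_pos: [0.4499, -0.0901, 0.1428]
tool_rot: [[0.801, 0.599, -0.001], [0.599, -0.801, 0.001], [-0.0, -0.001, -1.0]]
force: [1.3, 0.1, 0.0]
finger_gap: 0.957
gripper_force: 0.0
```

>>> play_rows:
  commands:
    - [[-2,-3.5,0],-7]
    - [[-4,-7,0],-14]
    - [[-6,-10.5,0],-21]
    - [[-8,-14,0],-28]
    - [[-10,-17.5,0],-35]

```text
clock: 29.9
tool_pos: [0.3498, -0.2652, 0.1429]
tool_rot: [[0.999, 0.032, -0.001], [0.032, -0.999, 0.001], [-0.001, -0.001, -1.0]]
force: [0.6, -0.6, 0.1]
finger_gap: 0.955
gripper_force: 0.0
```

>>> play_rows:
  commands:
    - [[-2,-3,-2],-2]
    - [[-4,-6,-5],-2]
    - [[-6.5,-10,-8],-2]
    - [[-6.5,-11.5,-11],-2]
    - [[-6.5,-11.5,-11],-2]

```text
clock: 30.32
tool_pos: [0.2835, -0.3803, 0.0288]
tool_rot: [[1.0, -0.001, -0.003], [-0.001, -1.0, 0.005], [-0.003, -0.005, -1.0]]
force: [-0.7, 0.2, -0.1]
finger_gap: 0.955
gripper_force: 0.0
```

Run:
```python
from h import *
im,info=look(["narrow_spacer"],"w16",(0,))
np.savez("w16.npz",**{k:np.array(info[k]) for k in info})
for b in env.boxes_of("narrow_spacer","wrist")[:2]: print(b)
```

```text
tcp [ 0.2835 -0.3803  0.0288] yaw_y -90.05 clk 30.3167
```

Run:
```python
from h import *
info=env.camera_info("wrist")
for x in(.46,.48,.5,.54): print(x,proj("wrist",[[x,-.382,0]],info))
for cam in("top","scene"):
    im=snap(cam,cam+"16");i=env.camera_info(cam)
    print(cam,[(np.round(r["at"],1),r["confidence"],ray(cam,r["at"],0,i).round(4)) for r in env.place_of("narrow_spacer",cam)[:3]],[ (b["rect"],b["confidence"]) for b in env.boxes_of("narrow_spacer",cam)[:3]])
```

```text
0.46 [[258.76481389 -29.6541794 ]]
0.48 [[258.87185453 -60.75969425]]
0.5 [[258.96799047 -92.13885299]]
0.54 [[ 259.10926097 -153.89487857]]
top [(array([416.1, 192. ]), 0.73, array([ 0.539 , -0.3924,  0.    ]))] [([416.8, 190.9, 22.9, 27.1], 0.71)]
scene [(array([155.2, 145.2]), 0.69, array([ 0.533 , -0.3754,  0.    ]))] [([152.2, 140.6, 20.7, 11.3], 0.74)]
```

>>> play_rows:
  commands:
    - [[3,0,0],0]
    - [[6.5,0,0],0]
    - [[10,0,0],0]
    - [[11.5,0,0],0]
    - [[11.5,0,0],0]

```text
clock: 31.18
tool_pos: [0.4041, -0.3791, 0.0344]
tool_rot: [[1.0, 0.005, 0.003], [0.005, -1.0, -0.003], [0.003, 0.003, -1.0]]
force: [-1.2, 0.6, 0.1]
finger_gap: 0.959
gripper_force: 0.0
```

Run:
```python
from h import *
im,info=look(["narrow_spacer"],"w17",(0,))
np.savez("w17.npz",**{k:np.array(info[k]) for k in info})
for b in env.boxes_of("narrow_spacer","wrist")[:2]: print(b)
```

```text
tcp [ 0.4041 -0.3791  0.0344] yaw_y -89.71 clk 31.1833
{'rect': [266.6, 35.6, 82.7, 71.3], 'confidence': 0.62}
```

```bash
cat > lug.py <<'E'
from h import *
from scipy.optimize import differential_evolution as DE
def load(n):
    im=cv2.imread(f"pics/{n}.png");d=np.load(n+".npz");return im,{k:d[k] for k in d.files}
def centre(n,guess):
    im,info=load(n);g=cv2.GaussianBlur(np.log(im.astype(np.float32)+8),(0,0),0.8);m=0
    for ch in range(3): m=np.maximum(m,np.hypot(cv2.Sobel(g[...,ch],5,1,0),cv2.Sobel(g[...,ch],5,0,1)))
    m=np.minimum(m,.6)
    t=np.linspace(0,2*np.pi,180,endpoint=False);C=-np.array(info["R"]).T@info["t"]
    def cost(p):
        v=0;a0=np.arctan2(C[1]-p[1],C[0]-p[0])
        for z,tt in((.025,t),(.005,a0+np.linspace(-1.3,1.3,80))):
            u=proj("wrist",np.c_[p[0]+.0255*np.cos(tt),p[1]+.0255*np.sin(tt),0*tt+z],info).astype(np.float32)
            v+=cv2.remap(m,u[None,:,0],u[None,:,1],1)[0].mean()
        return -v
    r=DE(cost,[(guess[0]-.015,guess[0]+.015),(guess[1]-.015,guess[1]+.015)],seed=1,tol=1e-7)
    print(n,"centre",r.x.round(4),r.fun);return r.x,C,im,info
def unwrap(n,guess):
    p,C,im,info=centre(n,guess);a0=np.degrees(np.arctan2(C[1]-p[1],C[0]-p[0]))
    g=cv2.cvtColor(im,cv2.COLOR_BGR2GRAY);A=np.radians(np.arange(np.round(a0/5)*5-75,a0+76,5))
    print("ang ",[int(round(np.degrees(a))) for a in A])
    for z in(.012,.008,.006,.005,.004,.003,.002,.001,0,-.002):
        u=proj("wrist",np.c_[p[0]+.0245*np.cos(A),p[1]+.0245*np.sin(A),0*A+z],info).astype(np.float32)
        print(z,cv2.remap(g,u[None,:,0],u[None,:,1],1)[0].tolist())
if __name__=="__main__":
    import sys;unwrap(sys.argv[1],(float(sys.argv[2]),float(sys.argv[3])))
E
python3 lug.py w17 .538 -.385
```

```text
w17 centre [ 0.5364 -0.3865] -1.0144383907318115
ang  [100, 105, 110, 115, 120, 125, 130, 135, 140, 145, 150, 155, 160, 165, 170, 175, 180, 185, 190, 195, 200, 205, 210, 215, 220, 225, 230, 235, 240, 245]
0.012 [253, 242, 202, 186, 125, 92, 86, 90, 93, 95, 95, 95, 98, 101, 102, 100, 98, 97, 100, 96, 98, 95, 98, 97, 94, 127, 209, 231, 237, 246]
0.008 [242, 204, 182, 153, 85, 87, 91, 90, 93, 96, 95, 99, 98, 101, 100, 102, 100, 100, 96, 99, 97, 95, 94, 104, 100, 105, 129, 222, 235, 245]
0.006 [248, 198, 170, 121, 89, 88, 95, 94, 94, 97, 99, 100, 99, 100, 99, 101, 100, 100, 99, 102, 95, 95, 96, 107, 100, 103, 124, 212, 222, 249]
0.005 [247, 199, 159, 98, 90, 90, 97, 96, 94, 98, 102, 101, 100, 99, 98, 103, 103, 101, 100, 105, 101, 97, 96, 109, 111, 105, 107, 197, 224, 245]
0.004 [244, 194, 155, 83, 90, 92, 99, 98, 96, 100, 104, 103, 101, 102, 97, 106, 105, 102, 101, 110, 107, 102, 96, 110, 118, 109, 117, 186, 226, 241]
0.003 [242, 175, 148, 86, 90, 95, 100, 101, 98, 103, 107, 107, 102, 104, 100, 110, 107, 103, 105, 115, 113, 106, 112, 107, 123, 112, 119, 177, 228, 240]
0.002 [238, 158, 136, 89, 91, 98, 102, 104, 100, 105, 111, 111, 104, 108, 104, 113, 109, 104, 109, 120, 120, 106, 126, 103, 130, 117, 113, 161, 226, 239]
0.001 [227, 163, 130, 90, 92, 102, 105, 106, 102, 107, 114, 114, 106, 110, 108, 116, 113, 105, 112, 123, 141, 110, 135, 107, 143, 122, 112, 132, 221, 241]
0 [221, 172, 123, 92, 94, 106, 107, 109, 106, 110, 118, 117, 111, 114, 112, 118, 116, 109, 115, 125, 163, 121, 141, 119, 155, 124, 115, 121, 218, 240]
-0.002 [219, 163, 112, 96, 97, 112, 116, 116, 113, 120, 122, 124, 120, 120, 119, 123, 124, 115, 119, 130, 206, 142, 160, 131, 170, 133, 123, 135, 210, 231]
```

```bash
sed -i 's/g=cv2.cvtColor(im,cv2.COLOR_BGR2GRAY);A/g=cv2.cvtColor(im,cv2.COLOR_BGR2HSV)[...,1];A/; s/for z in(.012,.008.*/for z in(.01,.008,.007,.006,.005,.004,.003,.002,.001,0,-.001,-.002,-.004,-.006):/' lug.py; python3 lug.py w17 .538 -.385
```

```text
w17 centre [ 0.5364 -0.3865] -1.0144383907318115
ang  [100, 105, 110, 115, 120, 125, 130, 135, 140, 145, 150, 155, 160, 165, 170, 175, 180, 185, 190, 195, 200, 205, 210, 215, 220, 225, 230, 235, 240, 245]
0.01 [3, 5, 7, 7, 17, 15, 8, 11, 14, 10, 7, 10, 7, 5, 7, 9, 6, 11, 12, 14, 12, 4, 13, 17, 12, 19, 24, 8, 15, 5]
0.008 [4, 8, 10, 24, 12, 12, 12, 9, 18, 11, 12, 12, 9, 6, 13, 13, 5, 13, 14, 17, 13, 5, 17, 30, 20, 20, 31, 25, 14, 6]
0.007 [5, 11, 15, 27, 7, 10, 14, 15, 18, 12, 14, 11, 11, 7, 13, 14, 5, 14, 18, 17, 14, 9, 24, 36, 23, 21, 35, 22, 11, 6]
0.006 [5, 14, 21, 29, 11, 8, 23, 20, 18, 12, 21, 9, 12, 9, 13, 16, 5, 15, 20, 16, 16, 12, 26, 39, 24, 21, 29, 20, 11, 6]
0.005 [4, 15, 24, 28, 18, 12, 28, 25, 19, 12, 28, 7, 16, 10, 13, 25, 23, 18, 20, 27, 40, 20, 21, 41, 41, 26, 14, 24, 11, 7]
0.004 [4, 11, 21, 24, 24, 18, 31, 34, 24, 19, 34, 23, 26, 24, 13, 48, 42, 24, 21, 50, 63, 32, 16, 37, 50, 30, 31, 27, 18, 7]
0.003 [4, 6, 14, 24, 29, 21, 42, 42, 27, 30, 42, 54, 34, 38, 26, 71, 60, 29, 42, 73, 81, 39, 41, 27, 51, 32, 41, 38, 13, 6]
0.002 [4, 7, 7, 29, 34, 27, 60, 49, 28, 42, 68, 8
[... 209 characters left out ...]
11, 34, 40, 36, 62, 93, 66, 55, 72, 119, 121, 83, 89, 78, 121, 112, 71, 103, 116, 116, 75, 86, 72, 86, 45, 41, 44, 28, 10]
-0.001 [8, 16, 44, 43, 35, 74, 103, 81, 75, 99, 137, 129, 104, 109, 92, 132, 131, 93, 116, 127, 126, 103, 91, 104, 112, 43, 37, 56, 29, 10]
-0.002 [9, 23, 52, 45, 29, 83, 116, 97, 101, 124, 140, 139, 129, 131, 109, 141, 148, 118, 125, 139, 141, 129, 103, 130, 115, 59, 42, 58, 28, 9]
-0.004 [5, 27, 58, 53, 48, 107, 125, 121, 125, 152, 148, 151, 148, 155, 136, 151, 152, 140, 145, 149, 139, 138, 137, 131, 120, 99, 64, 52, 29, 12]
-0.006 [6, 18, 54, 56, 81, 123, 135, 144, 148, 150, 151, 150, 149, 153, 147, 149, 148, 143, 148, 147, 137, 139, 134, 141, 129, 117, 72, 65, 48, 8]
```

Contrast is weak on the shaded side. I'll go lower and nearer and average several frames.

>>> play_rows:
  commands:
    - [[0.5,0,-1],0]
    - [[1,0,-2],0]
    - [[1.5,0,-3],0]
    - [[1.5,0,-3],0]
    - [[1.5,0,-3],0]

```text
clock: 31.75
tool_pos: [0.4149, -0.3788, 0.0022]
tool_rot: [[1.0, 0.001, -0.002], [0.001, -1.0, 0.002], [-0.002, -0.002, -1.0]]
force: [0.1, 0.8, 0.1]
finger_gap: 0.959
gripper_force: 0.0
```

>>> play_rows:
  commands:
    - [[0,0,0],0]
    - [[0,0,0],0]
    - [[0,0,0],0]
    - [[0,0,0],0]

```text
clock: 32.08
tool_pos: [0.4154, -0.3796, 0.0039]
tool_rot: [[1.0, 0.001, 0.0], [0.001, -1.0, -0.001], [0.0, 0.001, -1.0]]
force: [0.5, 0.1, 0.5]
finger_gap: 0.958
gripper_force: 0.0
```

```bash
python3 - <<'E'
from h import *
ims=[];ps=[]
for k in range(8):
    ps.append(env.read_state()["tool_pos"]);
    if k==0: info=env.camera_info("wrist")
    ims.append(env.snapshot("wrist").astype(float))
print(np.ptp(ps,axis=0),ps[0],env.read_state()["clock"])
cv2.imwrite("pics/w18.png",np.mean(ims,0)[:,:,::-1].round().astype(np.uint8))
np.savez("w18.npz",**{k:np.array(info[k]) for k in info})
print(env.boxes_of("narrow_spacer","wrist")[:1])
E
python3 lug.py w18 .538 -.387
```

```text
[5.30658857e-05 1.92678438e-04 3.09259744e-04] [ 0.41543852 -0.37957028  0.00387553] 32.4833
[{'rect': [266.9, 39.2, 92.8, 78.4], 'confidence': 0.73}]
w18 centre [ 0.5364 -0.3866] -1.0083967447280884
ang  [95, 100, 105, 110, 115, 120, 125, 130, 135, 140, 145, 150, 155, 160, 165, 170, 175, 180, 185, 190, 195, 200, 205, 210, 215, 220, 225, 230, 235, 240, 245]
0.01 [2, 0, 2, 3, 7, 5, 11, 10, 12, 10, 7, 6, 8, 9, 6, 8, 12, 10, 12, 9, 15, 10, 12, 10, 9, 12, 14, 4, 4, 3, 2]
0.008 [2, 1, 2, 4, 4, 15, 11, 11, 12, 12, 10, 8, 11, 8, 8, 9, 16, 12, 14, 12, 20, 15, 12, 8, 12, 15, 15, 10, 4, 4, 2]
0.007 [2, 1, 2, 5, 4, 16, 11, 11, 10, 14, 9, 11, 12, 9, 10, 9, 18, 13, 14, 14, 32, 18, 12, 20, 21, 18, 17, 14, 4, 3, 2]
0.006 [1, 0, 2, 5, 8, 16, 12, 13, 9, 16, 9, 15, 16, 11, 13, 12, 20, 14, 15, 23, 45, 20, 16, 23, 24, 14, 18, 12, 4, 3, 2]
0.005 [1, 0, 2, 4, 12, 16, 13, 9, 17, 18, 9, 18, 28, 14, 15, 15, 22, 22, 16, 31, 56, 21, 18, 20, 18, 13, 17, 12, 5, 3, 2]
0.004 [1, 0, 3, 4, 14, 18, 15, 8, 24, 16, 11, 21, 40, 15, 17, 19, 36, 37, 24, 39, 64, 21, 14, 15, 23, 18, 16, 17, 4, 3, 2]
0.003 [1, 1, 3, 4, 16, 1
[... 326 characters left out ...]
5, 27, 21, 5, 3, 2]
0 [1, 0, 2, 8, 14, 24, 31, 49, 58, 40, 49, 90, 93, 87, 83, 79, 113, 99, 63, 98, 107, 118, 56, 75, 54, 60, 26, 26, 6, 3, 2]
-0.001 [1, 0, 3, 6, 21, 23, 36, 62, 67, 55, 66, 102, 110, 104, 99, 99, 122, 112, 78, 113, 116, 132, 69, 84, 75, 69, 23, 26, 10, 2, 2]
-0.002 [1, 1, 3, 5, 26, 21, 35, 74, 76, 68, 84, 115, 126, 114, 110, 120, 128, 122, 93, 128, 122, 133, 81, 92, 97, 77, 35, 24, 15, 2, 2]
-0.004 [1, 2, 3, 12, 32, 21, 64, 95, 106, 88, 117, 140, 135, 132, 131, 133, 144, 145, 122, 137, 138, 137, 108, 119, 114, 89, 39, 24, 12, 3, 2]
-0.006 [1, 1, 3, 20, 31, 37, 91, 120, 119, 107, 132, 147, 146, 146, 147, 144, 148, 147, 136, 146, 150, 139, 141, 121, 119, 96, 62, 21, 22, 3, 2]
```

```bash
cat > lugfit.py <<'E'
from lug import *
import sys
def score(n,c0):
    im,info=load(n);lab=cv2.cvtColor(im,cv2.COLOR_BGR2LAB).astype(np.float32);b=lab[...,2]
    C=-np.array(info["R"]).T@info["t"]
    B=[]
    for dx in np.arange(-3,3.1,1)*1e-3:
      for dy in np.arange(-2,2.1,1)*1e-3:
        p=c0+[dx,dy];a0=np.arctan2(C[1]-p[1],C[0]-p[0]);A=a0+np.radians(np.arange(-60,61,2.))
        Z=np.array([.0005,.0015,.0025,.0035])
        X=np.array([[p[0]+.0245*np.cos(a),p[1]+.0245*np.sin(a),z] for z in Z for a in A])
        u=proj("wrist",X,info).astype(np.float32)
        v=cv2.remap(b,u[None,:,0],u[None,:,1],1)[0].reshape(4,-1).mean(0)
        t=A-a0;v=v-np.polyval(np.polyfit(t,v,2),t)
        for y in range(-45,45,3):
            d=(np.degrees(A)-y+45)%90-45
            m=abs(d)<8;o=abs(d)>13
            if m.sum()>4: B.append((v[o].mean()-v[m].mean(),y,dx,dy))
    best={}
    for s,y,dx,dy in B: best[y]=max(best.get(y,-9),s)
    print({y:round(float(s),1) for y,s in best.items()});print(max(B))
for n in("w17","w18"): score(n,np.array([.5364,-.3866]))
E
python3 lugfit.py
```

```text
{-45: 8.1, -42: 8.7, -39: 9.4, -36: 9.3, -33: 9.7, -30: 9.1, -27: 7.5, -24: 7.1, -21: 8.0, -18: 7.9, -15: 7.1, -12: 7.3, -9: 8.6, -6: 8.2, -3: 7.5, 0: 5.8, 3: 6.3, 6: 6.2, 9: 6.7, 12: 7.4, 15: 7.7, 18: 7.6, 21: 7.2, 24: 6.6, 27: 5.8, 30: 5.3, 33: 4.7, 36: 4.3, 39: 5.3, 42: 6.2}
(np.float64(9.698464684420019), -33, np.float64(-0.002), np.float64(0.002))
{-45: 8.4, -42: 9.7, -39: 10.0, -36: 10.5, -33: 10.2, -30: 8.6, -27: 6.9, -24: 7.1, -21: 7.1, -18: 7.4, -15: 7.5, -12: 7.7, -9: 8.4, -6: 8.3, -3: 7.1, 0: 6.8, 3: 6.4, 6: 6.5, 9: 7.5, 12: 8.9, 15: 9.5, 18: 9.7, 21: 8.6, 24: 8.1, 27: 6.8, 30: 6.1, 33: 4.1, 36: 5.0, 39: 5.8, 42: 7.1}
(np.float64(10.50025438801267), -36, np.float64(-0.002), np.float64(0.002))
```

Ambiguous on the shaded side. I'll look from the lit side (from −y, turned about 65°).

>>> play_rows:
  commands:
    - [[0,0,3],7]
    - [[0,-2,5],14]
    - [[1,-5,5],21]
    - [[2,-8,5],28]
    - [[4,-11,5],35]
  gripper: 5.5

```text
clock: 32.95
tool_pos: [0.4546, -0.4909, 0.0545]
tool_rot: [[0.815, 0.579, -0.0], [0.579, -0.815, -0.001], [-0.001, 0.0, -1.0]]
force: [1.2, -1.8, -1.2]
finger_gap: 0.646
gripper_force: 0.0
```

>>> play_rows:
  commands:
    - [[1,-0.3,0],7]
    - [[2,-0.6,0],14]
    - [[3.3,-1,0],21]
    - [[3.3,-1,-2],28]
    - [[3.3,-1,-4],30]

```text
clock: 33.37
tool_pos: [0.4897, -0.5003, 0.0141]
tool_rot: [[0.415, 0.91, 0.002], [0.91, -0.415, -0.003], [-0.002, 0.003, -1.0]]
force: [-0.4, -0.5, -0.5]
finger_gap: 0.602
gripper_force: 0.0
```

>>> play_rows:
  commands:
    - [[0,0,0],0]
    - [[0,0,0],0]
    - [[0,0,0],0]

```text
clock: 33.62
tool_pos: [0.4886, -0.4998, 0.0144]
tool_rot: [[0.423, 0.906, 0.001], [0.906, -0.423, -0.001], [-0.0, 0.001, -1.0]]
force: [-0.1, 0.3, 0.9]
finger_gap: 0.603
gripper_force: 0.0
```

```bash
python3 - <<'E'
from h import *
im,info=look(["narrow_spacer"],"w19",(0,))
np.savez("w19.npz",**{k:np.array(info[k]) for k in info})
print(env.boxes_of("narrow_spacer","wrist")[:1])
E
python3 lug.py w19 .5364 -.386
```

```text
tcp [ 0.4886 -0.4998  0.0144] yaw_y -25.01 clk 33.6167
narrow_spacer [244.9  36.7] 0.81 [[0.5361, -0.3837]]
[{'rect': [243.2, 39.4, 84.6, 78.7], 'confidence': 0.65}]
w19 centre [ 0.5363 -0.3861] -1.0232313871383667
ang  [-185, -180, -175, -170, -165, -160, -155, -150, -145, -140, -135, -130, -125, -120, -115, -110, -105, -100, -95, -90, -85, -80, -75, -70, -65, -60, -55, -50, -45, -40, -35]
0.01 [0, 0, 1, 4, 7, 9, 11, 12, 3, 11, 9, 7, 4, 8, 6, 7, 8, 9, 10, 8, 9, 9, 10, 8, 5, 6, 6, 0, 0, 0, 0]
0.008 [0, 1, 3, 3, 11, 12, 12, 18, 7, 12, 12, 9, 12, 11, 7, 6, 10, 8, 10, 10, 10, 8, 13, 8, 6, 9, 6, 0, 0, 0, 0]
0.007 [0, 0, 3, 3, 14, 16, 8, 18, 18, 13, 13, 11, 16, 13, 9, 9, 12, 9, 10, 10, 15, 8, 13, 9, 6, 10, 4, 0, 0, 0, 0]
0.006 [0, 0, 3, 9, 14, 16, 6, 15, 25, 14, 13, 15, 22, 14, 10, 12, 13, 12, 12, 11, 20, 9, 13, 11, 7, 11, 4, 2, 0, 0, 0]
0.005 [0, 0, 4, 9, 19, 13, 5, 10, 27, 16, 14, 18, 38, 16, 11, 16, 22, 14, 13, 19, 25, 9, 12, 12, 13, 11, 5, 3, 0, 0, 0]
0.004 [0, 0, 5, 7, 21, 13, 14, 29, 25, 17, 15, 22, 53, 17, 13, 19, 31, 16, 14, 25, 28, 15, 13, 12, 16, 12, 7, 4, 0, 0, 0]
0.003 [0, 0, 
[... 309 characters left out ...]
1, 49, 57, 31, 20, 15, 11, 16, 6, 9, 0, 0, 0]
0 [0, 1, 3, 14, 30, 24, 34, 70, 61, 48, 73, 79, 101, 85, 62, 80, 75, 65, 54, 64, 67, 43, 28, 16, 17, 17, 10, 9, 0, 0, 0]
-0.001 [0, 1, 3, 16, 22, 36, 48, 81, 67, 64, 87, 98, 109, 103, 71, 98, 86, 82, 66, 76, 74, 60, 37, 26, 22, 24, 15, 8, 0, 0, 0]
-0.002 [0, 0, 3, 19, 35, 44, 58, 97, 79, 80, 96, 112, 117, 110, 82, 106, 99, 98, 77, 90, 83, 75, 45, 32, 28, 30, 18, 8, 0, 0, 0]
-0.004 [0, 2, 8, 29, 51, 42, 72, 110, 107, 90, 104, 116, 125, 116, 102, 115, 117, 107, 94, 103, 102, 103, 58, 38, 43, 32, 18, 6, 3, 0, 0]
-0.006 [0, 2, 8, 34, 50, 64, 98, 113, 120, 103, 117, 120, 122, 121, 118, 124, 120, 117, 111, 112, 114, 112, 80, 60, 55, 56, 19, 8, 5, 0, 0]
```

Run:
```python
import cv2,numpy as np
for n,x0,x1,y0,y1 in(("w19",196,292,52,90),("w18",218,316,52,90)):
    im=cv2.imread(f"pics/{n}.png").astype(int);v=im[y0:y1,x0:x1]
    d=v[...,2]-v[...,0]   # R-B
    print(n)
    for r in range(0,y1-y0): print(y0+r,''.join(" .:-=+*#%@"[min(9,max(0,int(t//12)))] for t in d[r]))
    print("gray mid col",[tuple(t) for t in v[::3,(x1-x0)//2].tolist()])
```

```text
w19
52 @@@@@@@@@@%@@*                                                                         *@@@@@@@@
53 @@@@@@@@%%@@@%=                                                                       :@@@@@@@@@
54 @@@@@@@@@@@%@@%-                                                                      %@@@@@@@@@
55 @@@@@@@@@%%%%@@#                                                                     +@@@@@@@@@@
56 @@@@@@@@@@%@@@@@+                                                                   .%@@@@@@@@@@
57 @@@@@@@@@@@@@@%%@=                                                                  =@@@@@@@@@@@
58 @@@@@@@@@@@@@@@@@#.                                                                 +@@@@@@@@@@@
59 @@@@@@@@@@@@@@@%@@*.                                                               -@@@@@@@@@@@@
60 @@@@@@@@@@@@@@@@@@%+                                                              :%@@@@@@@@@@@@
61 @@@@@@@@@@@@@@@@%@@@=                                                            .#@@@@@@@@@@@@@
62 @@@@@@@@@@@@@@@@@@@@#.                                                          .#@@@@@@@@@@@
[... 6348 characters left out ...]
#######@@@@@@@@@@@@@@@@@@@@@@@@@@@@@@@@@@@@@@@@@@@@@@@@@@@@@@@
86 @@@@@@@@@@@@@@#############################@@@@@@@@@@@@@@@@@@@@@@@@@@@@@@@@@@@@@@@@@@@@@@@@@@@@@@@
87 @@@@@@@@@@@@@@#############################@@@@@@@@@@@@@@@@@@@@@@@@@@@@@@@@@@@@@@@@@@@@@@@@@@@@@@@
88 @@@@@@@@@@@@@@@@@@@@%######################@@@@@@@@@@@@@@@@@@@@@@@@@@@@@@@@@@@@@@@@@@@@@@@@@@@@@@@
89 @@@@@@@@@@@@@@@@@@@@%#############@@@@@@@@@@@@@@@@@@@@@@@@@@@@@@@@@@@@@@@@@@@@@@@@@@@@@@@@@@@@@@@@
gray mid col [(253, 253, 252), (253, 253, 252), (254, 253, 252), (254, 253, 252), (254, 253, 252), (254, 253, 252), (253, 253, 252), (255, 255, 255), (95, 96, 93), (91, 106, 119), (82, 141, 186), (106, 184, 237), (111, 194, 243)]
```

Those views were nearly from overhead, because the wrist camera tilts back toward the fingers. Sideways it sees up to 44° oblique, so I'll put the spacer at the image's left edge, on its lit side.

>>> play_rows:
  commands:
    - [[-1.5,0,2],-7]
    - [[-3,0,3],-14]
    - [[-4.5,-0.5,3],-21]
    - [[-6,-1,3],-28]
    - [[-7.5,-2,3],-35]

```text
clock: 34.18
tool_pos: [0.4132, -0.5193, 0.0451]
tool_rot: [[0.868, 0.496, 0.001], [0.496, -0.868, -0.001], [0.0, 0.002, -1.0]]
force: [0.2, 0.3, -0.3]
finger_gap: 0.601
gripper_force: 0.0
```

>>> play_rows:
  commands:
    - [[0,0,0],-7]
    - [[0,0,0],-14]
    - [[0,0,0],-21]
    - [[0,0,0],-28]
    - [[0,0,-1],-35]

```text
clock: 34.6
tool_pos: [0.4143, -0.5212, 0.0367]
tool_rot: [[0.996, -0.093, 0.003], [-0.093, -0.996, -0.005], [0.003, 0.005, -1.0]]
force: [0.1, -0.0, -0.1]
finger_gap: 0.6
gripper_force: 0.0
```

>>> play_rows:
  commands:
    - [[0,0,-1.5],-7]
    - [[0,0,-1.5],-14]
    - [[0,0,-1.5],-15]
    - [[0,0,-1.5],-15]
    - [[0,0,-1.5],-15]

```text
clock: 35.02
tool_pos: [0.4138, -0.52, 0.0196]
tool_rot: [[0.941, -0.338, 0.001], [-0.338, -0.941, -0.002], [0.002, 0.001, -1.0]]
force: [0.1, 0.1, -0.2]
finger_gap: 0.598
gripper_force: 0.0
```

Run:
```python
from h import *
im,info=look(["narrow_spacer"],"w20",(0,))
np.savez("w20.npz",**{k:np.array(info[k]) for k in info})
print(env.boxes_of("narrow_spacer","wrist")[:1])
u=proj("wrist",[[.536,-.385,0]],info)[0];print(u)
x0,y0=int(u[0])-50,int(u[1])-50
x0=max(0,x0);y0=max(0,y0);v=im[y0:y0+100,x0:x0+105].astype(int);d=v[...,0]-v[...,2];g=v.mean(2)
for r in range(v.shape[0]): print(y0+r,''.join("@" if d[r,c]>45 else ("0123456789"[min(9,int(g[r,c]//26))]) for c in range(v.shape[1])))
```

```text
tcp [ 0.4138 -0.52    0.0196] yaw_y -109.74 clk 35.0167
narrow_spacer [ 33.6 121.2] 0.75 [[0.5383, -0.3841]]
[{'rect': [33.3, 122.9, 66.6, 80.9], 'confidence': 0.55}]
[ 35.97921814 123.53995391]
73 @@@@@@@@@@@@@@@@@@@@@@@@@@@@@@@@@@@@@@@@@@@@@@@@@@@@@@@@@@@@@@@@@@@@@@@@@@@@@@@@@@@@@@@@@@@@@@@@@@@@@@@@@
74 @@@@@@@@@@@@@@@@@@@@@@@@@@@@@@@@@@@@@@@@@@@@@@@@@@@@@@@@@@@@@@@@@@@@@@@@@@@@@@@@@@@@@@@@@@@@@@@@@@@@@@@@@
75 @@@@@@@@@@@@@@@@@@@@@@@@@@@@@@@@@@@@@@@@@@@@@@@@@@@@@@@@@@@@@@@@@@@@@@@@@@@@@@@@@@@@@@@@@@@@@@@@@@@@@@@@@
76 @@@@@@@@@@@@@@@@@@@@@@@@@@@@@@@@@@@@@@@@@@@@@@@@@@@@@@@@@@@@@@@@@@@@@@@@@@@@@@@@@@@@@@@@@@@@@@@@@@@@@@@@@
77 @@@@@@@@@@@@@@@@@@@@@@@@@@@@@@@@@@@@@@@@@@@@@@@@@@@@@@@@@@@@@@@@@@@@@@@@@@@@@@@@@@@@@@@@@@@@@@@@@@@@@@@@@
78 @@@@@@@@@@@@@@@@@@@@@@@@@@@@@@@@@@@@@@@@@@@@@@@@@@@@@@@@@@@@@@@@@@@@@@@@@@@@@@@@@@@@@@@@@@@@@@@@@@@@@@@@@
79 @@@@@@@@@@@@@@@@@@@@@@@@@@@@@@@@@@@@@@@@@@@@@@@@@@@@@@@@@@@@@@@@@@@@@@@@@@@@@@@@@@@@@@@@@@@@@@@@@@@@@@@@@
80 @@@@@@@@@@@@@@@@@@@@@@@@@@@@@@@@@@@@@@@@@@@@@@@@@@@@@@@@@@@@@@@@@@@@@@@@@@@@@@@@@@@@@@@@@@@@@@@@@@@@@@@@@
81 @@@@@@@@@@@@@@@@@@@@@@@@@@@@@@
[... 9367 characters left out ...]
@@@@@@@@@@@@@@@@@@@@@@@@@@@@@@@@@@@@@@@@
167 @@@@@@@@@@@@@@@@@@@@@@@@@@@@@@@@@@@@@@@@@@@@@@@@@@@@@@@@@@@@@@@@@@@@@@@@@@@@@@@@@@@@@@@@@@@@@@@@@@@@@@@@@
168 @@@@@@@@@@@@@@@@@@@@@@@@@@@@@@@@@@@@@@@@@@@@@@@@@@@@@@@@@@@@@@@@@@@@@@@@@@@@@@@@@@@@@@@@@@@@@@@@@@@@@@@@@
169 @@@@@@@@@@@@@@@@@@@@@@@@@@@@@@@@@@@@@@@@@@@@@@@@@@@@@@@@@@@@@@@@@@@@@@@@@@@@@@@@@@@@@@@@@@@@@@@@@@@@@@@@@
170 @@@@@@@@@@@@@@@@@@@@@@@@@@@@@@@@@@@@@@@@@@@@@@@@@@@@@@@@@@@@@@@@@@@@@@@@@@@@@@@@@@@@@@@@@@@@@@@@@@@@@@@@@
171 @@@@@@@@@@@@@@@@@@@@@@@@@@@@@@@@@@@@@@@@@@@@@@@@@@@@@@@@@@@@@@@@@@@@@@@@@@@@@@@@@@@@@@@@@@@@@@@@@@@@@@@@@
172 @@@@@@@@@@@@@@@@@@@@@@@@@@@@@@@@@@@@@@@@@@@@@@@@@@@@@@@@@@@@@@@@@@@@@@@@@@@@@@@@@@@@@@@@@@@@@@@@@@@@@@@@@
```

The lug shows clearly at rows 115–124, columns up to 66; the hole is at (9,123).

Run:
```python
from h import *
d=np.load("w20.npz");info={k:d[k] for k in d.files}
a=ray("wrist",(64,114.7),0,info)[:2];b=ray("wrist",(66.8,124.3),0,info)[:2];h=ray("wrist",(9,123.3),.025,info)[:2]
print(a,b,np.linalg.norm(a-b),"hole",h)
for c in(h,np.array([.5364,-.3863])):
    v=(a+b)/2-c;print(np.linalg.norm(v),np.degrees(np.arctan2(v[1],v[0])))
v=b-a;print("face dir",np.degrees(np.arctan2(v[1],v[0])))
```

```text
[ 0.53350696 -0.40983669] [ 0.52639074 -0.40839116] 0.007261549873054997 hole [ 0.5366705  -0.38580915]
0.024254748936789958 -106.08882275601171
0.023708487865958257 -105.78944487466272
face dir 168.51766726178903
```

Lug at −105°, so the spacer's yaw is about −15° (mod 90); centre (0.5366, −0.386). Turning +25° after the grasp matches the stack. Grasp it.

>>> play_rows:
  commands:
    - [[0,0,3.5],0]
    - [[1,1,7],0]
    - [[3.5,3.8,8],0]
    - [[6.2,6.8,8],0]
    - [[9,9.8,8],0]
  gripper: 8.5

```text
clock: 35.58
tool_pos: [0.5043, -0.4214, 0.1006]
tool_rot: [[0.94, -0.341, 0.002], [-0.341, -0.94, -0.003], [0.003, 0.002, -1.0]]
force: [-0.2, -0.9, -1.1]
finger_gap: 0.9
gripper_force: 0.0
```

>>> play_rows:
  commands:
    - [[2,2,0],0]
    - [[3.3,3.6,0],0]
    - [[3.3,3.6,0],0]
    - [[3.3,3.6,-2],0]
    - [[3.3,3.6,-4],0]

```text
clock: 36.0
tool_pos: [0.5373, -0.3862, 0.0598]
tool_rot: [[0.941, -0.339, 0.003], [-0.339, -0.941, -0.003], [0.004, 0.002, -1.0]]
force: [-0.2, 0.0, -0.0]
finger_gap: 0.927
gripper_force: 0.0
```

>>> play_rows:
  commands:
    - [[0,0,-1],0]
    - [[0,0,-1.5],0]
    - [[0,0,-1.5],0]

```text
clock: 36.25
tool_pos: [0.5355, -0.3855, 0.0424]
tool_rot: [[0.94, -0.341, -0.002], [-0.341, -0.94, 0.001], [-0.002, -0.001, -1.0]]
force: [-0.3, -0.1, 0.2]
finger_gap: 0.926
gripper_force: 0.0
```

>>> play_rows:
  commands:
    - [[0.1,0,-1.5],0]
    - [[0.1,0,-3],0]
    - [[0.1,0,-4],0]
    - [[0.1,0,-4.5],0]
    - [[0.1,0,-4.5],0]

```text
clock: 36.67
tool_pos: [0.5369, -0.3853, -0.0021]
tool_rot: [[0.94, -0.341, -0.001], [-0.341, -0.94, 0.001], [-0.001, -0.0, -1.0]]
force: [-0.8, -0.6, 0.1]
finger_gap: 0.925
gripper_force: 0.0
```

>>> play_rows:
  commands:
    - [[0,0,-0.4],0]
    - [[0,0,-0.7],0]
    - [[0,0,-0.9],0]
    - [[0,0,-0.9],0]
    - [[0,0,-0.9],0]

```text
clock: 37.08
tool_pos: [0.5375, -0.3854, -0.0103]
tool_rot: [[0.94, -0.341, 0.0], [-0.341, -0.94, -0.0], [0.0, 0.0, -1.0]]
force: [0.2, 0.0, 0.6]
finger_gap: 0.93
gripper_force: 0.0
```

>>> play_rows:
  commands:
    - [[0,0,0],0]
    - [[0,0,0],0]
    - [[0,0,0],0]
    - [[0,0,0],0]
    - [[0,0,0],0]
  gripper: 4.7
  force: 25

```text
clock: 37.5
tool_pos: [0.5374, -0.3854, -0.0104]
tool_rot: [[0.94, -0.341, 0.0], [-0.341, -0.94, -0.0], [0.0, 0.0, -1.0]]
force: [-1.2, -0.3, -0.1]
finger_gap: 0.614
gripper_force: 0.0
```

>>> play_rows:
  commands:
    - [[0,0,0],0]
    - [[0,0,0],0]
    - [[0,0,0],0]

```text
clock: 37.75
tool_pos: [0.5374, -0.3854, -0.0104]
tool_rot: [[0.94, -0.341, 0.0], [-0.341, -0.94, -0.0], [0.0, 0.0, -1.0]]
force: [-0.3, -1.5, -0.1]
finger_gap: 0.546
gripper_force: 25.0
```

Gripped at 50 mm. Carry it to the stack.

>>> play_rows:
  commands:
    - [[0,0,1.5],0]
    - [[0,0,4],0]
    - [[0,0,8],0]
    - [[0,0,11],0]
    - [[0,2.5,13],0]

```text
clock: 38.17
tool_pos: [0.538, -0.3648, 0.1229]
tool_rot: [[0.939, -0.344, 0.004], [-0.344, -0.939, -0.006], [0.006, 0.004, -1.0]]
force: [0.2, 0.2, -1.3]
finger_gap: 0.55
gripper_force: 25.0
```

>>> play_rows:
  commands:
    - [[-0.5,4,0],0]
    - [[-1,8,0],0]
    - [[-1.5,12,0],0]
    - [[-2,16,0],0]
    - [[-2,20,0],0]

```text
clock: 38.58
tool_pos: [0.5159, -0.1585, 0.1194]
tool_rot: [[0.94, -0.341, -0.001], [-0.341, -0.94, 0.0], [-0.001, -0.0, -1.0]]
force: [1.4, 0.5, -0.5]
finger_gap: 0.544
gripper_force: 25.0
```

>>> play_rows:
  commands:
    - [[0,4,0],5]
    - [[0,8,0],10]
    - [[0,12,0],15]
    - [[0,16,0],20]
    - [[0,20,0],25]

```text
clock: 39.0
tool_pos: [0.5168, 0.0415, 0.1195]
tool_rot: [[0.996, 0.093, -0.0], [0.093, -0.996, -0.0], [-0.0, 0.0, -1.0]]
force: [1.0, -0.1, -0.1]
finger_gap: 0.549
gripper_force: 25.0
```

>>> play_rows:
  commands:
    - [[0.3,4,0],0]
    - [[0.6,8,0],0]
    - [[0.9,12,0],0]
    - [[1.2,16,0],0]
    - [[1.3,20,0],0]

```text
clock: 39.42
tool_pos: [0.5302, 0.2417, 0.1194]
tool_rot: [[0.996, 0.089, 0.0], [0.089, -0.996, -0.0], [0.0, 0.0, -1.0]]
force: [0.0, -0.3, -1.2]
finger_gap: 0.547
gripper_force: 25.0
```

>>> play_rows:
  commands:
    - [[0,4,0],0]
    - [[0,8,0],0]
    - [[0,10,0],0]
    - [[0,11,0],0]
    - [[0,11,0],0]

```text
clock: 39.83
tool_pos: [0.5296, 0.3514, 0.1189]
tool_rot: [[0.996, 0.091, -0.001], [0.091, -0.996, -0.0], [-0.001, 0.0, -1.0]]
force: [-0.5, -0.7, -0.5]
finger_gap: 0.549
gripper_force: 25.0
```

>>> play_rows:
  commands:
    - [[0,0,0],0]
    - [[0,0,0],0]

```text
clock: 40.0
tool_pos: [0.5305, 0.3479, 0.1194]
tool_rot: [[0.996, 0.087, -0.001], [0.087, -0.996, -0.001], [-0.001, 0.001, -1.0]]
force: [0.4, -0.8, -1.0]
finger_gap: 0.547
gripper_force: 25.0
```

>>> play_rows:
  commands:
    - [[0,2.4,0],0]
    - [[0,2.4,-2],0]
    - [[0,2.4,-5],0]
    - [[0,2.4,-7],0]
    - [[0,2.4,-7],0]

```text
clock: 40.42
tool_pos: [0.528, 0.3702, 0.0449]
tool_rot: [[0.996, 0.086, -0.008], [0.086, -0.996, -0.005], [-0.008, 0.004, -1.0]]
force: [-0.5, -0.5, -1.7]
finger_gap: 0.549
gripper_force: 25.0
```

>>> play_rows:
  commands:
    - [[0,0,-0.2],0]
    - [[0,0,-0.4],0]
    - [[0,0,-0.5],0]
    - [[0,0,-0.5],0]

```text
clock: 40.75
tool_pos: [0.5313, 0.3737, 0.0459]
tool_rot: [[0.996, 0.088, 0.002], [0.088, -0.996, 0.001], [0.002, -0.001, -1.0]]
force: [0.1, -0.9, -1.6]
finger_gap: 0.547
gripper_force: 25.0
```

>>> play_rows:
  commands:
    - [[0,-0.1,-0.3],0]
    - [[0,-0.1,-0.5],0]
    - [[0,-0.1,-0.6],0]
    - [[0,-0.1,-0.6],0]

```text
clock: 41.08
tool_pos: [0.5302, 0.3725, 0.0382]
tool_rot: [[0.996, 0.089, -0.0], [0.089, -0.996, -0.0], [-0.0, 0.0, -1.0]]
force: [-1.3, 0.9, -1.5]
finger_gap: 0.547
gripper_force: 25.0
```

>>> play_rows:
  commands:
    - [[0,0,-0.1],0]
    - [[0,0,-0.2],0]
    - [[0,0,-0.3],0]
    - [[0,0,-0.3],0]

```text
clock: 41.42
tool_pos: [0.5302, 0.3726, 0.0352]
tool_rot: [[0.996, 0.089, -0.0], [0.089, -0.996, -0.0], [-0.0, 0.0, -1.0]]
force: [-0.1, -0.4, -1.4]
finger_gap: 0.543
gripper_force: 25.0
```

Dropping into the notches with no contact at 35.2 mm (sector tops would stop it at 37.6). Continue to home.

>>> play_rows:
  commands:
    - [[0,0,-0.1],0]
    - [[0,0,-0.2],0]
    - [[0,0,-0.25],0]
    - [[0,0,-0.25],0]

```text
clock: 41.75
tool_pos: [0.5303, 0.3726, 0.0328]
tool_rot: [[0.996, 0.089, -0.0], [0.089, -0.996, -0.0], [-0.0, 0.0, -1.0]]
force: [-0.5, 0.3, -1.0]
finger_gap: 0.545
gripper_force: 25.0
```

>>> play_rows:
  commands:
    - [[0,0,-0.06],0]
    - [[0,0,-0.06],0]
    - [[0,0,-0.06],0]

```text
clock: 42.0
tool_pos: [0.5304, 0.3727, 0.0325]
tool_rot: [[0.996, 0.089, 0.0], [0.089, -0.996, 0.0], [0.0, 0.0, -1.0]]
force: [-0.9, 0.2, 0.1]
finger_gap: 0.546
gripper_force: 25.0
```

>>> play_rows:
  commands:
    - [[0,0,-0.06],0]
    - [[0,0,-0.06],0]
    - [[0,0,-0.06],0]

```text
clock: 42.25
tool_pos: [0.5305, 0.3727, 0.0325]
tool_rot: [[0.996, 0.089, 0.001], [0.089, -0.996, 0.0], [0.001, -0.0, -1.0]]
force: [-2.0, -1.2, 5.6]
finger_gap: 0.548
gripper_force: 25.0
```

>>> play_rows:
  commands:
    - [[0,0,0],0]
    - [[0,0,0],0]
    - [[0,0,0],0]
    - [[0,0,0],0]
    - [[0,0,0],0]
  gripper: 8

```text
clock: 42.67
tool_pos: [0.5303, 0.3726, 0.0315]
tool_rot: [[0.996, 0.089, -0.0], [0.089, -0.996, -0.0], [-0.0, 0.0, -1.0]]
force: [0.5, -0.1, 0.2]
finger_gap: 0.849
gripper_force: 0.0
```

>>> play_rows:
  commands:
    - [[0,0,2],0]
    - [[0,0,5],0]
    - [[0,0,8],0]
    - [[-3,0,11],0]
    - [[-7,0,12],0]

```text
clock: 43.08
tool_pos: [0.464, 0.3733, 0.1557]
tool_rot: [[0.996, 0.086, 0.007], [0.086, -0.996, 0.004], [0.008, -0.003, -1.0]]
force: [-0.4, 0.5, 0.5]
finger_gap: 0.871
gripper_force: 0.0
```

>>> play_rows:
  commands:
    - [[-1,0,0],0]
    - [[-1,0,0],0]
    - [[-1,0,0],0]

```text
clock: 43.33
tool_pos: [0.4506, 0.3728, 0.1518]
tool_rot: [[0.996, 0.089, 0.001], [0.089, -0.996, -0.0], [0.001, 0.0, -1.0]]
force: [0.9, 0.4, -0.2]
finger_gap: 0.869
gripper_force: 0.0
```

Run:
```python
from h import *
im,info=look(["narrow_spacer","wide_spacer","drive"],"w21",(.043,))
# top disc circle of narrow at z=.068 (home), by bright edge
from fit import fit
np.savez("w21.npz",**{k:np.array(info[k]) for k in info})
import lug
from scipy.optimize import differential_evolution as DE
g=cv2.GaussianBlur(np.log(im.astype(np.float32)+8),(0,0),.8).mean(2);m=np.minimum(np.hypot(cv2.Sobel(g,5,1,0),cv2.Sobel(g,5,0,1)),.5)
t=np.linspace(0,6.283,180)
def c(p,r):
    u=proj("wrist",np.c_[p[0]+r*np.cos(t),p[1]+r*np.sin(t),0*t+p[2]],info).astype(np.float32);return -cv2.remap(m,u[None,:,0],u[None,:,1],1)[0].mean()
for r,z in((.0255,.068),(.033,.048)):
    s=DE(c,[(.52,.54),(.362,.382),(z-.012,z+.012)],args=(r,),seed=2);print(r,"expected z",z,s.x.round(4),s.fun)
snap("scene","s21")
for cam in("top","scene"):
  if cam=="top": snap("top","t21")
  i=env.camera_info(cam)
  for n in("drive","live_centre"):
    print(cam,n,[ray(cam,r["at"],.004,i)[:2].round(3).tolist() for r in env.place_of(n,cam)[:4]])
s=env.read_state();print(s["clock"],s["force"],s["gripper_force"])
```

```text
tcp [0.4506 0.3728 0.1518] yaw_y -84.87 clk 43.3333
narrow_spacer [257. 108.] 0.83 [[0.5323, 0.3762]]
drive [437.5  40.5] 0.77 [[0.6185, 0.1968]]
0.0255 expected z 0.068 [0.5315 0.3708 0.08  ] -0.3394668698310852
0.033 expected z 0.048 [0.5304 0.3716 0.0422] -0.49909549951553345
top drive [[0.626, 0.178]]
top live_centre [[0.517, -0.218], [0.617, -0.102], [0.334, -0.159], [0.5, -0.133]]
scene drive [[0.626, 0.169]]
scene live_centre [[0.62, -0.098], [0.34, -0.149], [0.523, -0.212]]
43.8333 [-0.48373757 -0.02403922  0.22358426] 0.0
```

Contact came at the exact home height. One last check that the drive is still centred, because the wrist's edge-of-image reading looked off.

Run:
```python
from h import *
im=cv2.imread("pics/t21.png");i=env.camera_info("top")
for n,c,z in(("drive",(.630,.171),.044),("live",(.618,-.102),.038)):
    u=proj("top",[[*c,z],[*c,.004]],i).round(1);print(n,u.tolist())
    x,y=u[1].astype(int)-16
    hsv=cv2.cvtColor(im,cv2.COLOR_BGR2HSV)[y:y+33,x:x+33];v=im[y:y+33,x:x+33].max(2)
    for r in range(33): print(y+r,''.join("@" if hsv[r,k,1]>80 else str(min(9,v[r,k]//26)) for k in range(33)))
    print("x0",x)
```

```text
drive [[190.2, 145.3], [192.2, 149.4]]
133 @@@@@@@@@@@@@@@@@@@@@@@@@@@@@@@@@
134 @@@@@@@@@@@@@@@@@@@@@@@@@@@@@@@@@
135 @@@@@@@@@@@@@@@@@@@@@@@@@@@@@@@@@
136 @@@@@@@@@@@@@@@@2@22@@@@@@@@@@@@@
137 @@@@@@@@@@@@22123111112@@@@@@@@@@
138 @@@@@@@@@@@12344532111112@@@@@@@@
139 @@@@@@@@@21455455454211111@@@@@@@
140 @@@@@@@@1235654554665211111@@@@@@
141 @@@@@@@113566534446664111111@@@@@
142 @@@@@@12456665334566652111111@@@@
143 @@@@@212456556555666665111111@@@@
144 @@@@@1112444364445666652111111@@@
145 @@@@21112333552345556642111111@@@
146 @@@@111245555432343344321111112@@
147 @@@@111146666554533333421111112@@
148 @@@@110125666655655445422111111@@
149 @@@@011114655544666655322111111@@
150 @@@@001@02554555666643222111111@@
151 @@@@111100233445665432222111111@@
152 @@@@10011112223444322222111111@@@
153 @@@@20111101222222222221111110@@@
154 @@@@@@1@@111122222222221111111@@@
155 @@@@@10111@1111222221111111111@@@
156 @@@@@@001111111111111111111112@@@
157 @@@@@@1@100@1011111111111111@@@@@
158 @@@@@@@@1111101111111111111@@@@@@
159 @@@@@@@@@1@011111111111111@@@@@@@
160 @@@@@@@@@@111111111111112@@@@@@
[... 798 characters left out ...]
664111@@@
156 @@@@00101146532333334445663111@@@
157 @@@@00101135653233334356752111@@@
158 @@@@11111124666523332467631111@@@
159 @@@111011122467665466676421111@@@
160 @@@@11010122245676677764211111@@@
161 @@@@11111112223455655442111111@@@
162 @@@@@101011122223333221111111@@@@
163 @@@@@111111122222222221111111@@@@
164 @@@@@@01@1011111222211111111@@@@@
165 @@@@@@1111111111111111111112@@@@@
166 @@@@@@@11110111@11111111111@@@@@@
167 @@@@@@@@100111111111111111@@@@@@@
168 @@@@@@@@@@111111111111112@@@@@@@@
169 @@@@@@@@@@@@11111111112@@@@@@@@@@
170 @@@@@@@@@@@@@@@1112@@@@@@@@@@@@@@
171 @@@@@@@@@@@@@@@@@@@@@@@@@@@@@@@@@
172 @@@@@@@@@@@@@@@@@@@@@@@@@@@@@@@@@
173 @@@@@@@@@@@@@@@@@@@@@@@@@@@@@@@@@
x0 285
```

```bash
python3 -c "
from bench import env
print(env.finish_job())"
```

```text
the job is handed in; nothing more can be done
None
```

The job is handed in at about 44 s of the 102 s allowed: the drive centre stands in the middle of the left pad, the live centre in the middle of the right pad, and the wide then narrow spacers touched down at their fully-home heights on the hub; the hand-in returned no verdict.

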